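Nest the pastry cutters on their tray and cover them

TASK

Put the set of plain round pastry cutters away on the small round tray with the low rim: stand the smallest cutter in the middle of the tray, then lower the medium one around it, then the largest around both, each flat on the tray, and last set the knobbed cover over all three so that it stands flat on the tray inside the rim. Keep to that order, set each piece down gently and let go of it before fetching the next. Leave the fluted cutter, the wooden stamp and the salt bowl where they are.

Things in the scene. Friction and masses are not known exactly. Their poses are not given: they have to be found in the camera images.
- tray: Shallow round tray of bare steel, fixed to the table, where the set is stored. Outer diameter 112 mm, 10 mm high; its flat floor is 104 mm across and lies 4 mm above the table, so the rim (4 mm thick) stands 6 mm above the floor. Origin: centre of its underside, at table height; z up. Yaw is without meaning.
- cutter_small: The smallest of the three plain round pastry cutters: a bare steel tube, open at both ends, standing upright on the table. Outer diameter 30 mm, inner 25 mm (wall 2.5 mm), 40 mm tall. Origin: on its axis at the lower edge; z up along the axis. Rigid; under 150 g; may be gripped across its outside from above. Yaw is without meaning.
- cutter_medium: The medium one of the three plain round pastry cutters: a bare steel tube, open at both ends, standing upright on the table. Outer diameter 48 mm, inner 43 mm (wall 2.5 mm), 40 mm tall. Origin: on its axis at the lower edge; z up along the axis. Rigid; under 150 g; may be gripped across its outside from above. Yaw is without meaning.
- cutter_large: The largest of the three plain round pastry cutters: a bare steel tube, open at both ends, standing upright on the table. Outer diameter 66 mm, inner 61 mm (wall 2.5 mm), 40 mm tall. Origin: on its axis at the lower edge; z up along the axis. Rigid; under 150 g; may be gripped across its outside from above. Yaw is without meaning.
- cover: Cover of the set: a round steel cap, closed on top and open underneath, standing on the table on its open edge. Outer diameter 88 mm, inside 82 mm wide and 50 mm deep, its top 53 mm above its lower edge. On the middle of the top stands a straight round wooden knob, 24 mm in diameter and 32 mm tall (from 53 to 85 mm above the lower edge): grip it there from above. Under 250 g. Origin: on the axis at the lower edge; z up. Yaw is without meaning.
- fluted_cutter: A steel cutter with a zigzag (star-shaped) wall of 10 points, 62 mm across the points, 28 mm tall, open at both ends. Loose; not part of the set: leave it. Origin: on its axis at the lower edge.
- stamp: A pale wooden dough stamp: disc foot 62 mm in diameter and 16 mm thick with a turned handle in the middle, 62 mm tall in all. Loose; leave it. Origin: centre of its underside.
- salt_bowl: A small white ceramic bowl, 80 mm across the rim, 35 mm tall. Loose; leave it. Origin: centre of its underside.
Not all that is in view belongs to the job. Leave any orange or turquoise look-alike of the cutter_small alone.

How it is judged:
By the outcome, as a careful person would: the job done as asked, in the order asked, and still so for the second after the job is handed in, with the robot touching nothing.
It also fails if it takes over 115 s, if anything falls off the work surface, if the arm or the gripper's body presses on something with over 40 N, if the wrist force passes 120 N, or if a joint passes its speed limit or range.

ROBOT

A 7-joint arm with a two-finger parallel gripper is mounted at the origin on the work surface. World frame = base frame: x ahead of the robot, y to its left, z up, the work surface at z = 0. Lengths are in mm, angles in rad, forces in N, time in s.
With the tool pointing down it reaches from about 400 to 850 mm from the base axis. Payload 4.5 kg.
Tool frame: the origin (TCP) lies on the centre line of the jaws, within the pads' length; the fingertips stand 17 mm ahead of it and the grasp point (between the pads) lies 2 mm behind it; x points along the fingers, y is the direction in which the jaws open and shut, and the axes are right-handed (so a half turn about x gives the same grasp; the last joint's range is limited). The gripper opens to 85 mm and grips with 20 to 120 N. Pads are 22 mm wide; open, the fingers measure 114 mm over their backs; the gripper's body (76 mm by 85 mm) begins 54 mm behind the grasp point. The pads swing forward as they close: fully open they stand 13 mm farther back than shut.
Start: joints at [1.307, 0.689, -0.195, 1.565, 0.157, 0.902, -0.215], TCP at [183.415, -597.505, 248.317] pointing down, gripper open.
Joint ranges: [-3.01, 3.01], [-0.46, 2.08], [-1.47, 1.51], [0.13, 2.56], [-1, 4.14], [0.04, 2.09], [-2.66, 2.66]. Speed limits (rad/s): [2.57, 2.57, 3.14, 3.14, 3.14, 3.14, 3.14].

INTERFACE

Orientations are given as a rotation vector (axis times angle).
In Python, from bench import r gives the robot as it stands. The module is installed in compiled form; this text tells all that it offers.
- The arm moves only by the shell command python3 -m handwheel 'ROWS' [OPENING] [FORCE]. ROWS is a JSON object of lists of equal length, an entry for each row: "linear": the shift along the world's x, y, z in mm, a list of three; "twist": the turn, a rotation vector about the world's x, y, z in degrees, a list of three. A call has 1 to 8 rows; each row shifts and turns the pose as measured when the row begins; what a row does not reach is not made up. A row lasts 1/8 s, in which the tool goes at most 62.5 mm and 10.7 degrees, less where a joint would pass 70% of its speed; a pose out of reach is approached as far as the arm can. A call with a gripper value outside its range is refused whole. OPENING is the opening, from 0 (shut) to 1 (fully open), set as the call begins (- or left out, the last holds). The fingers move at their own pace and stop on an object; FORCE is the grip in N (left out, the last holds). Time passes only in rows, so rows that do not move let the fingers close. It gives the time, the measured TCP pose, the force and the opening at its end, in the units of the state.
- r.state(): the state, without advancing time (a new reading comes with each control period).
- r.capture(name): name is "scene" or "top" or "wrist"; returns the picture (400x640x3 uint8, red, green, blue); there is no depth.
- r.camera_model(name): a dict with "vertical_fov" (degrees; the focal length in pixels is half the picture's height over the tangent of half this angle, whatever the lens; pixels are square), "cx", "cy" (the principal point, pixels), "world_from_camera" (4x4, takes a point from camera to world coordinates). Camera axes: x right, y down, z forward; pixel columns grow to the right and rows downward; lengths in mm; the calibration is good to about 2 mm. A picture is of the moment at which its call begins: read the wrist's pose just before it. camera_model takes no time and is no camera call; for the wrist camera it gives the pose at the moment of the call.
- r.hand_in(): hands the job in, once; it reports no verdict.
Trained networks look in the newest picture that a camera, given by its name, has taken for a name from the list of things; names that differ only in an ending like _2 or _b are one class to them, and where a whole thing is asked for, a point or a joint stands for the part that bears it (a point fixed in the world has none). Each returns a list of dicts, best first, with "conf" (0 to 1); they miss things now and then, are a little off and sometimes report something else, mostly with a low value. They report only what shows in the picture. A call takes as long as a camera call. They do not tell look-alikes from the thing itself.
- r.cut_out(target, camera): "region" (400x640 bool, what is visible of it) and "extent" ([left, top, right, bottom] in pixels, round what is visible of it).
The state is a dict: "time": time; "qpos": joint angles; "dq": joint speeds; "joint_torque": joint torques, N m; "tcp_pos": TCP position; "orientation": TCP orientation; "force": force on the tool from outside, world axes, zero at the start; "wrist_torque": the same for the moment, N m; "width": opening from 0.0 (shut) to 1.0 (fully open).
Only numpy, scipy, OpenCV 4.12 (cv2) and the standard library are available. Lean on these libraries where they do the work, as an engineer would, in place of code of your own. Each camera call takes 0.05 s, during which the arm holds its last target.

## Working session

There is one attempt and no reset: what is moved stays moved. The work goes in short steps, Python scripts to look and compute and a shell command to move; the robot and the scene stay as the last step left them, time stands still between calls to the robot, and variables do not carry over. Pictures are saved under pics/ and viewed, and the job is handed in when it is done.

```bash
mkdir -p pics; ls
python3 - <<'E'
from bench import r
import cv2
s=r.state();print(s)
for n in ("scene","top","wrist"):
    im=r.capture(n);cv2.imwrite(f"pics/{n}0.png",im[:,:,::-1])
    m=r.camera_model(n);print(n,m)
E
```

```text
pics
{'time': 0.0, 'qpos': array([ 1.30679413,  0.68999804, -0.19452867,  1.56635955,  0.15734875,
        0.90251647, -0.21508239]), 'dq': array([ 0.00113168,  0.00035289,  0.001425  , -0.00092371,  0.00174173,
        0.00025256,  0.00093114]), 'joint_torque': array([ 2.97659280e-04, -5.39609349e+01, -1.26642443e+00, -1.58540457e+01,
        9.16779565e-03,  9.58770193e-03,  3.13266213e-08]), 'tcp_pos': array([ 183.15085112, -596.90363839,  247.4715114 ]), 'orientation': array([ 2.06148   ,  0.31137617, -2.06240466]), 'force': array([-0.62009079,  0.32708919, -0.60060676]), 'wrist_torque': array([-0.03618853, -0.02312797,  0.01240319]), 'width': 1.0022453642903577}
scene {'vertical_fov': 50.32646267140825, 'cx': 324.6612935490702, 'cy': 196.93385012905247, 'world_from_camera': array([[-2.76592413e-01,  7.53691766e-01, -5.96192384e-01,
         1.05684645e+03],
       [ 9.60910035e-01,  2.24779131e-01, -1.61636155e-01,
         1.43484951e+02],
       [ 1.21877666e-02, -6.17594578e-01, -7.86402184e-01,
         6.90454502e+02],
       [ 0.00000000e+00,  0.00000000e+00,  0.00000000e+
[... 243 characters left out ...]
650801e-01, -2.54673276e-02, -7.04925795e-03,
         1.14431895e+01],
       [ 9.20969306e-03, -8.57363420e-02, -9.96275294e-01,
         1.01790570e+03],
       [ 0.00000000e+00,  0.00000000e+00,  0.00000000e+00,
         1.00000000e+00]])}
wrist {'vertical_fov': 70.46910746132198, 'cx': 319.33464581169557, 'cy': 200.20435043388468, 'world_from_camera': array([[ 2.94401360e-01, -9.20579535e-01, -2.56634289e-01,
         2.48238038e+02],
       [-9.55680744e-01, -2.84000053e-01, -7.75776078e-02,
        -5.76913619e+02],
       [-1.46779334e-03,  2.68099401e-01, -9.63390137e-01,
         3.73330626e+02],
       [ 0.00000000e+00,  0.00000000e+00,  0.00000000e+00,
         1.00000000e+00]])}
```

View pics/scene0.png

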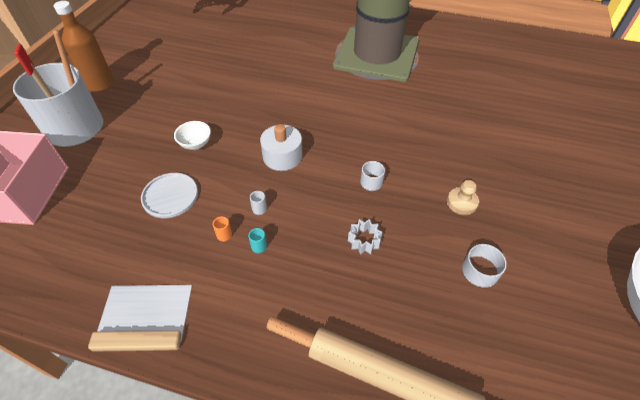

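View pics/top0.png

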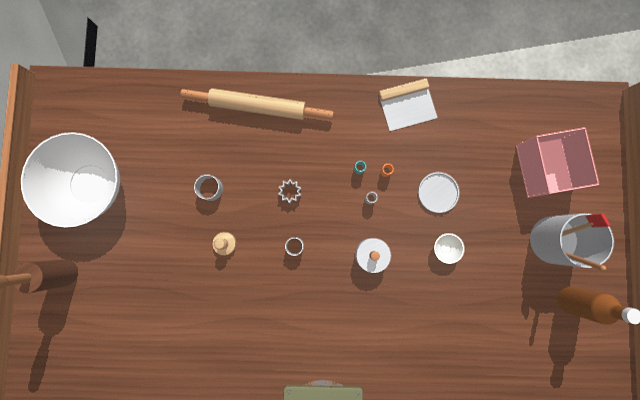

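View pics/wrist0.png

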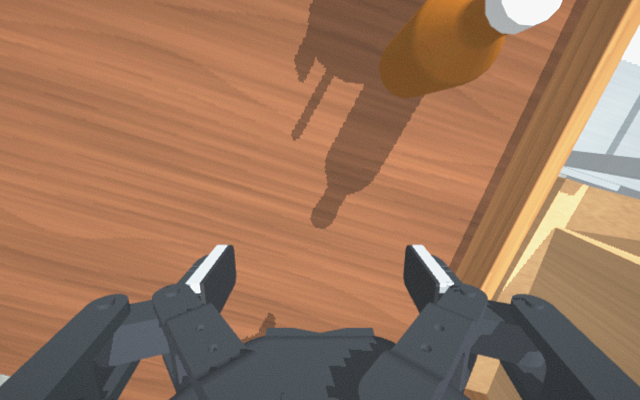

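```bash
cat > h.py <<'E'
from bench import r
import numpy as np, cv2
from scipy.optimize import least_squares
DIM=dict(tray=[(56,0),(56,10)],cutter_small=[(15,0),(15,40)],cutter_medium=[(24,0),(24,40)],cutter_large=[(33,0),(33,40)],
 cover=[(44,0),(44,53),(12,53),(12,85)],fluted_cutter=[(31,0),(31,28)],stamp=[(31,0),(31,16)],salt_bowl=[(40,35)])
def proj(m,P):
    W=np.array(m["world_from_camera"]);f=200/np.tan(np.radians(m["vertical_fov"]/2))
    p=(np.asarray(P,float)-W[:3,3])@W[:3,:3]
    return np.c_[m["cx"]+f*p[:,0]/p[:,2],m["cy"]+f*p[:,1]/p[:,2]]
def ray(m,uv,z):
    W=np.array(m["world_from_camera"]);f=200/np.tan(np.radians(m["vertical_fov"]/2))
    d=W[:3,:3]@np.array([(uv[0]-m["cx"])/f,(uv[1]-m["cy"])/f,1]);t=(z-W[2,3])/d[2]
    return W[:3,3]+t*d
A=np.linspace(0,2*np.pi,72,endpoint=False)
def sil(m,name,x,y,z0=0):
    """union of hulls of consecutive circles, as contour polygons"""
    D=DIM[name];out=[]
    segs=[D] if len(D)<=2 else [D[:2],D[2:]]
    for s in segs:
        P=np.vstack([np.c_[x+R*np.cos(A),y+R*np.sin(A),np.full(72,z0+h)] for R,h in s])
        out.append(cv2.convexHull(proj(m,P).astype(np.float32)))
    return out
def ext(m,name,x,y,z0=0):
    q=np.vstack([o[:,0] for o in sil(m,name,x,y,z0)]);return np.r_[q.min(0),q.max(0)]
def fit(m,name,e,x0=(500,0),z0=0):
    e=np.array(e,float)
    s=least_squares(lambda p:ext(m,name,p[0],p[1],z0)-e,x0,loss='soft_l1')
    return s.x,s.fun
E
python3 - <<'E'
from h import *
for c in("top","scene"):
    im=r.capture(c);m=r.camera_model(c)
    for n in DIM:
        for d in r.cut_out(n,c):
            R=d["region"];ys,xs=np.nonzero(R);e=[xs.min(),ys.min(),xs.max()+1,ys.max()+1]
            p,res=fit(m,n,e);print(c,n,round(d["conf"],2),e,p.round(1),res.round(1))
E
```

```text
top tray 0.97 [np.int64(418), np.int64(172), np.int64(459), np.int64(213)] [500.   0.] [-112.2   40.6 -111.7   41.2]
top cutter_large 0.68 [np.int64(194), np.int64(175), np.int64(223), np.int64(201)] [625.   0.] [121.4  -1.4 117.3  -1.2]
top cutter_large 0.46 [np.int64(434), np.int64(234), np.int64(465), np.int64(264)] [468.8   0. ] [-120.3   -1.4 -126.    -6. ]
top cover 0.62 [np.int64(355), np.int64(238), np.int64(392), np.int64(273)] [500.   0.] [-45.3 -21.8 -48.3 -22.6]
top fluted_cutter 0.63 [np.int64(280), np.int64(181), np.int64(300), np.int64(200)] [500.   0.] [34.9 40.6 38.3 45.1]
top fluted_cutter 0.35 [np.int64(418), np.int64(173), np.int64(459), np.int64(213)] [500.   0.] [-103.1   48.6 -120.7   32.1]
top stamp 0.62 [np.int64(212), np.int64(233), np.int64(236), np.int64(256)] [500.   0.] [103.  -11.2 102.1 -11.1]
top salt_bowl 0.71 [np.int64(434), np.int64(234), np.int64(465), np.int64(264)] [468.8   0. ] [-122.9   -4.  -123.4   -3.4]
scene tray 0.61 [np.int64(141), np.int64(172), np.int64(198), np.int64(218)] [500.   0.] [160.6  -9.9 157.2 -11.9]
scene cutter_small 0.73 
[... 365 characters left out ...]
np.int64(360), np.int64(161), np.int64(384), np.int64(190)] [500.   0.] [-43.1   2.6 -43.5   3.7]
scene cutter_large 0.79 [np.int64(462), np.int64(244), np.int64(506), np.int64(287)] [500.   0.] [-149.5  -83.6 -161.1  -89.9]
scene cover 0.58 [np.int64(259), np.int64(124), np.int64(303), np.int64(170)] [500.   0.] [48.  28.2 47.7 31.4]
scene fluted_cutter 0.59 [np.int64(348), np.int64(220), np.int64(381), np.int64(253)] [500.   0.] [-34.5 -55.  -37.4 -56.6]
scene stamp 0.74 [np.int64(447), np.int64(180), np.int64(479), np.int64(215)] [500.   0.] [-133.4  -11.2 -135.6  -18.6]
scene salt_bowl 0.56 [np.int64(174), np.int64(121), np.int64(210), np.int64(149)] [500.   0.] [135.1  38.6 138.2  40. ]
```

```bash
cat >> h.py <<'E'
def ext(m,name,x,y,z0=0):
    P=np.vstack([np.c_[x+R*np.cos(A),y+R*np.sin(A),np.full(72,z0+h)] for R,h in DIM[name]])
    q=proj(m,P);return np.r_[q.min(0),q.max(0)]
E
cat > look.py <<'E'
from h import *
import sys
def look(c,names=DIM,minc=0.3):
    im=r.capture(c);m=r.camera_model(c);o={}
    for n in names:
        for d in r.cut_out(n,c):
            if d["conf"]<minc: continue
            R=d["region"];ys,xs=np.nonzero(R);e=[int(v) for v in (xs.min(),ys.min(),xs.max()+1,ys.max()+1)]
            x0=ray(m,((e[0]+e[2])/2,(e[1]+e[3])/2),20)[:2]
            p,res=fit(m,n,e,x0);print(c,n,round(d["conf"],2),e,p.round(1),res.round(1))
    return im,m
if __name__=="__main__":
    for c in sys.argv[1].split(","):
        look(c,sys.argv[2].split(",") if len(sys.argv)>2 else DIM)
E
python3 look.py top,scene; python3 -c "
from bench import r;print(r.state()['time'])"
```

```text
top tray 0.74 [418, 173, 459, 212] [ 619.4 -304.5] [-0.4 -1.   0.4  1. ]
top tray 0.54 [434, 234, 464, 263] [ 474.8 -330.6] [-7.  -9.   5.4  3.7]
top cutter_small 0.59 [354, 161, 366, 174] [680. -86.] [-0.3 -0.3  0.3  0.3]
top cutter_small 0.53 [380, 164, 393, 177] [ 673.7 -158.2] [-0.3 -0.2  0.3  0.2]
top cutter_medium 0.6 [285, 238, 304, 256] [462.2  84. ] [-0.1 -0.3  0.1  0.3]
top cutter_large 0.52 [194, 175, 224, 201] [613.2 318.8] [ 0.5 -0.1 -0.5  0.1]
top cover 0.68 [355, 239, 391, 273] [ 444.6 -122.9] [ 0.  -0.3 -0.   0.3]
top fluted_cutter 0.71 [279, 181, 301, 202] [610.2 101.4] [-0.9 -1.4  0.9  1.5]
top fluted_cutter 0.47 [355, 239, 391, 273] [ 437.8 -130.8] [ 7.7  7.1 -3.7 -2.9]
top stamp 0.58 [212, 233, 236, 256] [463.5 274.9] [-0.3 -0.2  0.3  0.2]
top salt_bowl 0.87 [435, 235, 464, 264] [ 465.7 -324.2] [-0.7 -0.8  0.7  0.8]
scene tray 0.75 [141, 173, 198, 218] [ 621.8 -302.3] [-0.3 -0.6  0.4  0.4]
scene tray 0.66 [260, 125, 302, 170] [ 428.9 -129.1] [-3.6  3.7  4.7 -2.5]
scene cutter_small 0.75 [213, 216, 232, 241] [ 676.4 -157.5] [-0.4 -0.1  0.4  0. ]
scene cutter_small 0.68 [250, 191, 266, 214] [ 599.7 -116.4] [-0.7 -0.7  0.8  0.6]
scene cutter_medium 0.87 [360, 161, 385, 190] [465.4  85.2] [ 0.  -0.5 -0.   0.5]
scene cutter_large 0.9 [462, 244, 507, 287] [616.6 321.5] [ 0.2 -0.4 -0.2  0.3]
scene cover 0.73 [260, 124, 302, 171] [ 449.8 -120.5] [-0.1 -0.1  0.1  0.1]
scene fluted_cutter 0.67 [349, 220, 382, 253] [612.4 103.8] [-0.6 -1.6  0.6  1.2]
scene stamp 0.95 [447, 180, 479, 215] [461.7 274.7] [-0.5  4.   0.5 -2.3]
scene salt_bowl 0.97 [174, 121, 210, 148] [ 474.6 -319.6] [-0.5  0.9  0.6 -0.8]
1.95
```

```bash
cat > st.py <<'E'
from bench import r
import numpy as np
from scipy.spatial.transform import Rotation as R
s=r.state();M=R.from_rotvec(s["orientation"]).as_matrix()
print("t",round(s["time"],2),"tcp",s["tcp_pos"].round(1),"jawdir",M[:,1].round(3),"yaw",np.degrees(np.arctan2(M[1,1],M[0,1])).round(1),"tooldir",M[:,0].round(3),"F",s["force"].round(1),"w",round(s["width"],3),"q",s["qpos"].round(2))
# twist to be exactly vertical
d=np.cross(M[:,0],[0,0,-1]);print("tilt-fix twist deg",np.degrees(d).round(2))
E
python3 st.py; python3 -m handwheel '{"linear":[[0,60,0],[0,60,0],[0,60,0]],"twist":[[0,0,0],[0,0,0],[0,0,0]]}' 0.6 ; python3 st.py
```

```text
t 1.95 tcp [ 183.4 -597.5  248.3] jawdir [ 0.293 -0.956  0.   ] yaw -72.9 tooldir [ 0. -0. -1.] F [-0.7  0.2 -0.5] w 1.0 q [ 1.31  0.69 -0.19  1.57  0.16  0.9  -0.22]
tilt-fix twist deg [0. 0. 0.]
time: 2.33
tcp_pos: [183.7, -418.0, 248.0]
orientation: [2.064, 0.298, -2.059]
force: [1.9, -0.3, 0.3]
width: 0.6
t 2.33 tcp [ 183.7 -418.   248. ] jawdir [ 0.289 -0.957  0.007] yaw -73.2 tooldir [ 0.003 -0.006 -1.   ] F [ 1.9 -0.3  0.3] w 0.6 q [ 1.19  0.48 -0.2   2.06  0.16  0.61 -0.39]
tilt-fix twist deg [0.35 0.2  0.  ]
```

```bash
python3 -m handwheel '{"linear":[[50,40,0],[50,40,0],[50,40,0],[50,40,0],[50,40,0],[50,40,0],[50,40,0],[0,0,0]],"twist":[[0,0,0],[0,0,0],[0,0,0],[0,0,0],[0,0,0],[0,0,0],[0,0,0],[0,0,0]]}' 0.6 ; python3 st.py
python3 - <<'E'
from look import *
im,m=look("wrist",["cutter_small","tray","cover"]);cv2.imwrite("pics/w1.png",im[:,:,::-1])
E
```

```text
time: 3.32
tcp_pos: [528.0, -135.3, 250.1]
orientation: [2.07, 0.297, -2.052]
force: [-0.8, -0.0, 0.2]
width: 0.604
t 3.33 tcp [ 528.  -135.3  250.1] jawdir [ 0.289 -0.957  0.008] yaw -73.2 tooldir [ 0.009 -0.006 -1.   ] F [-0.8 -0.   0.2] w 0.604 q [ 0.25  0.58 -0.13  1.82  0.11  0.75 -1.23]
tilt-fix twist deg [0.34 0.54 0.  ]
wrist cutter_small 0.89 [301, 15, 329, 55] [678.9 -89.1] [-0.2 -0.2  0.2  0.2]
wrist cutter_small 0.87 [359, 43, 392, 79] [ 673.1 -162.1] [-0.   0.1  0.  -0.1]
wrist cutter_small 0.6 [308, 104, 333, 130] [ 596.7 -119.8] [-0.7 -0.7  0.7  0.8]
wrist tray 0.65 [419, 99, 509, 188] [ 617.3 -307.1] [-0.4 -0.   0.4  0.1]
wrist tray 0.52 [253, 196, 325, 274] [ 431.6 -124.7] [-4.1  0.5  4.7 -0.5]
wrist cover 0.67 [253, 197, 324, 274] [ 443.7 -124.5] [-0.3 -0.2  0.3  0.2]
```

View pics/w1.png

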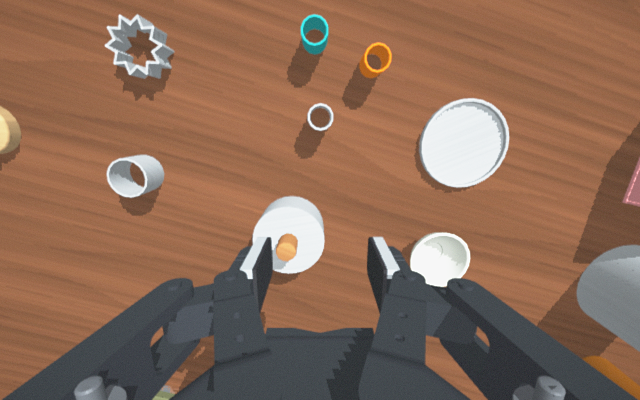

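```bash
python3 -m handwheel '{"linear":[[35,9,-40],[35,8,-40],[0,0,-50],[0,0,0]],"twist":[[0.3,0.5,0],[0,0,0],[0,0,0],[0,0,0]]}' 0.6 ; python3 st.py
python3 - <<'E'
from look import *
im,m=look("wrist",["cutter_small","tray","cover"]);cv2.imwrite("pics/w2.png",im[:,:,::-1])
E
```

```text
time: 4.03
tcp_pos: [590.6, -133.3, 118.5]
orientation: [2.068, 0.272, -2.08]
force: [-0.0, -0.2, 0.4]
width: 0.603
t 4.03 tcp [ 590.6 -133.3  118.5] jawdir [ 0.266 -0.964  0.007] yaw -74.6 tooldir [-0.005 -0.009 -1.   ] F [-0.  -0.2  0.4] w 0.603 q [ 0.19  0.84 -0.09  1.73  0.14  0.59 -1.29]
tilt-fix twist deg [ 0.52 -0.27  0.  ]
wrist cutter_small 0.69 [263, 43, 309, 97] [685.7 -84.9] [-0.2  0.2  0.2 -0.2]
wrist cutter_small 0.63 [280, 169, 320, 216] [ 601.6 -116.7] [ 0.1 -0.1 -0.1  0.1]
wrist cutter_small 0.58 [358, 84, 408, 130] [ 680.2 -158.8] [-0.6  0.3  0.5 -0.3]
wrist tray 0.97 [445, 154, 579, 275] [ 624.5 -305.5] [ 0.9  0.1 -0.9 -0.2]
wrist cover 0.79 [208, 290, 313, 368] [ 493.  -113.4] [ -1.2 -42.6   3.2   3. ]
```

View pics/w2.png

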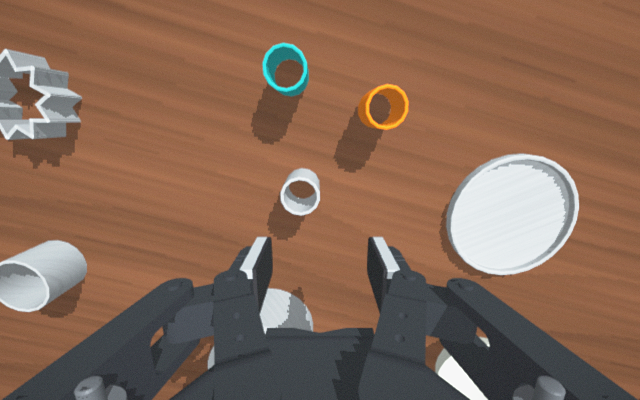

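```bash
python3 -m handwheel '{"linear":[[9,16,0],[0,0,-30],[0,0,0],[0,0,0]],"twist":[[0.5,-0.3,1.5],[0,0,0],[0,0,0],[0,0,0]]}' 0.6 ; python3 st.py
python3 - <<'E'
from look import *
im,m=look("wrist",["cutter_small","tray"]);cv2.imwrite("pics/w3.png",im[:,:,::-1])
E
```

```text
time: 4.72
tcp_pos: [610.6, -113.9, 101.4]
orientation: [2.087, 0.308, -2.029]
force: [-0.3, -0.2, 0.0]
width: 0.599
t 4.72 tcp [ 610.6 -113.9  101.4] jawdir [ 0.296 -0.955  0.008] yaw -72.8 tooldir [ 0.028  0.    -1.   ] F [-0.3 -0.2  0. ] w 0.599 q [ 0.17  0.87 -0.1   1.72  0.15  0.54 -1.29]
tilt-fix twist deg [-0.03  1.6   0.  ]
wrist cutter_small 0.97 [378, 129, 435, 174] [ 676.6 -158.1] [-0.5 -0.4  0.4  0.5]
wrist cutter_small 0.75 [297, 206, 337, 257] [ 599.4 -115.8] [-1.1 -1.8  1.1  1.4]
wrist cutter_small 0.75 [286, 85, 332, 133] [681.9 -85. ] [-0.6 -0.7  0.6  0.8]
wrist tray 0.78 [463, 196, 602, 320] [ 621.6 -302.3] [-0.3 -0.1  0.3  0.1]
```

View pics/w3.png

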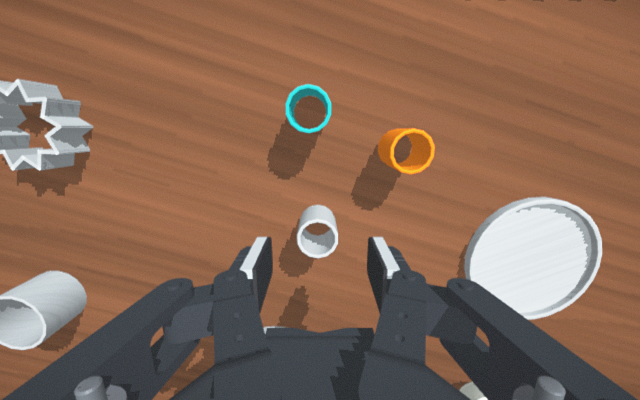

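```bash
python3 -m handwheel '{"linear":[[-11,-2,0],[0,0,0],[0,0,0]],"twist":[[0,1.6,0],[0,0,0],[0,0,0]]}' 0.6 ; python3 st.py
```

```text
time: 5.25
tcp_pos: [598.2, -117.2, 101.8]
orientation: [2.058, 0.311, -2.063]
force: [0.8, -0.2, -0.5]
width: 0.601
t 5.25 tcp [ 598.2 -117.2  101.8] jawdir [ 0.295 -0.956 -0.   ] yaw -72.8 tooldir [-0.002 -0.    -1.   ] F [ 0.8 -0.2 -0.5] w 0.601 q [ 0.17  0.86 -0.1   1.72  0.15  0.56 -1.29]
tilt-fix twist deg [ 0.03 -0.14  0.  ]
```

```bash
python3 -m handwheel '{"linear":[[0.5,0,-24],[0.5,0,-24],[0.5,0,-20],[0,0,0]],"twist":[[0,0,0],[0,0,0],[0,0,0],[0,0,0]]}' 0.6 ; python3 st.py;python3 - <<'E'
from look import *
im,m=look("wrist",["cutter_small"]);cv2.imwrite("pics/w4.png",im[:,:,::-1])
E
```

```text
time: 5.75
tcp_pos: [600.7, -117.4, 32.4]
orientation: [2.06, 0.31, -2.061]
force: [-0.4, 0.1, 0.4]
width: 0.599
t 5.75 tcp [ 600.7 -117.4   32.4] jawdir [ 0.295 -0.956  0.001] yaw -72.9 tooldir [-0.    -0.001 -1.   ] F [-0.4  0.1  0.4] w 0.599 q [ 0.16  0.98 -0.08  1.73  0.16  0.44 -1.3 ]
tilt-fix twist deg [ 0.04 -0.01  0.  ]
wrist cutter_small 0.97 [262, 24, 339, 112] [683.2 -84.4] [-0.4  0.   0.4 -0. ]
wrist cutter_small 0.85 [406, 101, 506, 175] [ 677.8 -158.5] [-1.1 -0.2  0.7  0.2]
wrist cutter_small 0.82 [285, 217, 348, 301] [ 599.9 -116.3] [-0.4 -0.7  0.4  0.6]
```

View pics/w4.png

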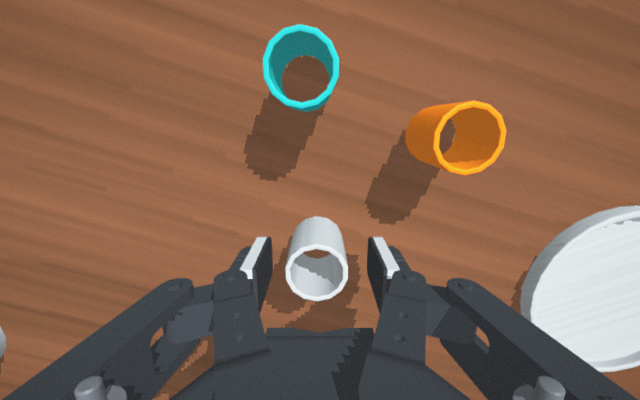

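```bash
python3 -m handwheel '{"linear":[[0,0,0],[0,0,0],[0,0,0],[0,0,0],[0,0,0],[0,0,0]],"twist":[[0,0,0],[0,0,0],[0,0,0],[0,0,0],[0,0,0],[0,0,0]]}' 0 30 ; python3 -m handwheel '{"linear":[[0,0,20],[0,0,30],[0,0,20],[0,0,0]],"twist":[[0,0,0],[0,0,0],[0,0,0],[0,0,0]]}' 0 30;python3 st.py;python3 - <<'E'
from look import *
im,m=look("wrist",["tray"]);cv2.imwrite("pics/w5.png",im[:,:,::-1])
E
```

```text
time: 6.6
tcp_pos: [603.5, -118.0, 36.6]
orientation: [2.067, 0.307, -2.053]
force: [0.4, -0.1, -1.2]
width: 0.327
time: 7.1
tcp_pos: [604.0, -118.1, 112.0]
orientation: [2.069, 0.306, -2.05]
force: [0.2, -0.4, -0.1]
width: 0.334
t 7.1 tcp [ 604.  -118.1  112. ] jawdir [ 0.294 -0.956  0.005] yaw -72.9 tooldir [ 0.009 -0.002 -1.   ] F [ 0.2 -0.4 -0.1] w 0.334 q [ 0.18  0.85 -0.1   1.71  0.15  0.57 -1.29]
tilt-fix twist deg [0.12 0.54 0.  ]
wrist tray 0.69 [458, 183, 591, 303] [ 620.9 -302.2] [-1.4 -0.3  1.2  0.5]
```

View pics/w5.png

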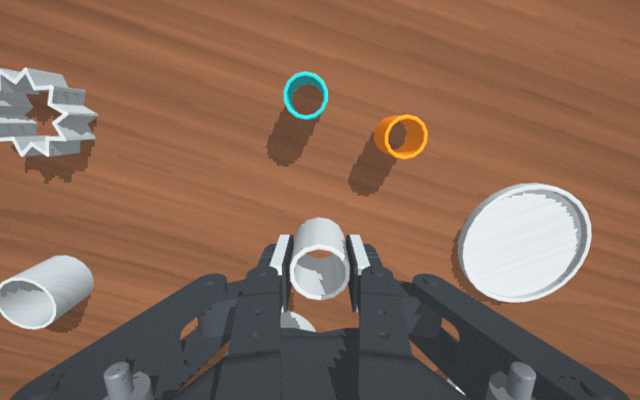

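```bash
python3 -m handwheel '{"linear":[[4,-45,0],[4,-45,0],[4,-45,0],[4,-40,0],[0,-5,0],[0,0,0]],"twist":[[0.1,0.5,0],[0,0,0],[0,0,0],[0,0,0],[0,0,0],[0,0,0]]}' 0 30;python3 st.py;python3 - <<'E'
from look import *
im,m=look("wrist",["tray"]);cv2.imwrite("pics/w6.png",im[:,:,::-1])
look("scene",["tray","cutter_small"])
E
```

```text
time: 7.95
tcp_pos: [614.8, -299.2, 103.5]
orientation: [2.048, 0.323, -2.075]
force: [0.4, 0.5, -0.4]
width: 0.33
t 7.95 tcp [ 614.8 -299.2  103.5] jawdir [ 0.299 -0.954 -0.01 ] yaw -72.6 tooldir [-0.014  0.006 -1.   ] F [ 0.4  0.5 -0.4] w 0.33 q [ 0.46  0.95 -0.15  1.46  0.18  0.76 -1.03]
tilt-fix twist deg [-0.34 -0.79 -0.  ]
wrist tray 0.98 [259, 129, 398, 259] [ 622.1 -303.2] [-0.4 -1.   0.4  3.8]
scene tray 0.73 [141, 172, 198, 218] [ 620.8 -302.9] [-0.3  0.   0.3 -0.1]
scene cutter_small 0.93 [213, 217, 231, 240] [ 676.6 -158.4] [-0.9 -1.1  1.   1. ]
scene cutter_small 0.88 [249, 228, 267, 253] [682.3 -83.7] [-0.3 -0.2  0.4  0.2]
scene cutter_small 0.72 [151, 151, 173, 177] [ 562.2 -348.5] [ 0.9  1.5 -1.  -1.2]
```

View pics/w6.png

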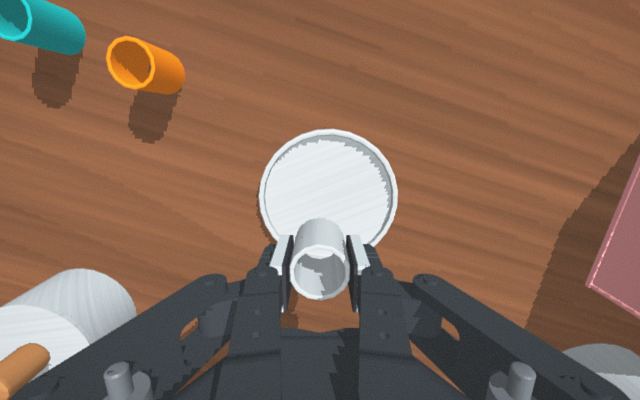

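```bash
python3 -m handwheel '{"linear":[[7,-5,0],[0,0,-18],[0,0,-20],[0,0,-10],[0,0,0]],"twist":[[-0.3,-0.8,0],[0,0,0],[0,0,0],[0,0,0],[0,0,0]]}' 0 30;python3 st.py;python3 - <<'E'
from look import *
im,m=look("wrist",["tray"]);cv2.imwrite("pics/w7.png",im[:,:,::-1])
im=r.capture("scene");cv2.imwrite("pics/s7.png",cv2.resize(im[120:280,60:320,::-1],None,fx=3,fy=3))
E
```

```text
time: 8.82
tcp_pos: [622.8, -301.0, 52.0]
orientation: [2.057, 0.321, -2.055]
force: [-0.6, 0.3, 0.1]
width: 0.332
t 8.82 tcp [ 622.8 -301.    52. ] jawdir [ 0.304 -0.953 -0.001] yaw -72.3 tooldir [ 0.001  0.002 -1.   ] F [-0.6  0.3  0.1] w 0.332 q [ 0.46  1.02 -0.14  1.46  0.19  0.67 -1.03]
tilt-fix twist deg [-0.09  0.03  0.  ]
wrist tray 0.85 [235, 145, 410, 311] [ 621.6 -303.4] [-0.4  0.2  0.4 -0.2]
```

View pics/w7.png

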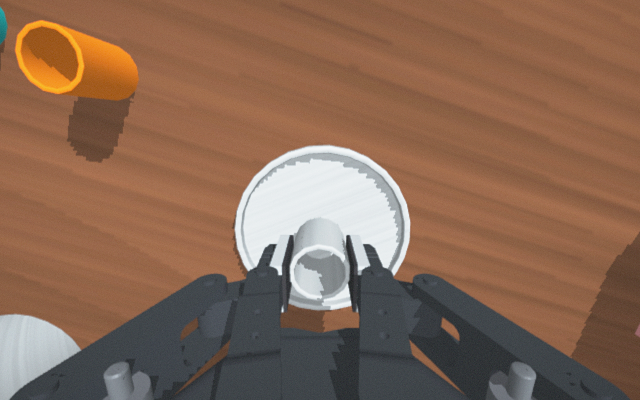

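View pics/s7.png

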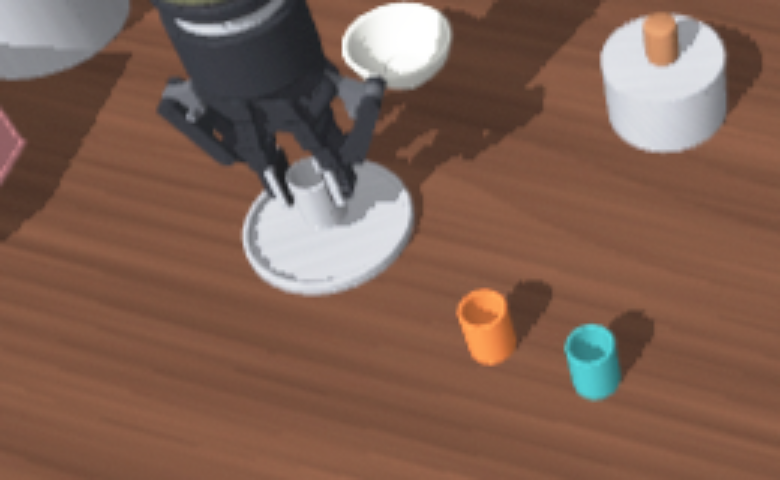

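```bash
python3 -m handwheel '{"linear":[[-0.5,-3,-5],[0,0,-4],[0,0,0]],"twist":[[0,0,0],[0,0,0],[0,0,0]]}' 0 30;python3 -m handwheel '{"linear":[[0,0,-2],[0,0,-2]],"twist":[[0,0,0],[0,0,0]]}' 0 30;python3 -m handwheel '{"linear":[[0,0,-2],[0,0,0]],"twist":[[0,0,0],[0,0,0]]}' 0 30
```

```text
time: 9.35
tcp_pos: [624.3, -305.5, 45.7]
orientation: [2.061, 0.317, -2.049]
force: [0.4, 0.5, -1.4]
width: 0.333
time: 9.6
tcp_pos: [624.5, -305.6, 41.8]
orientation: [2.061, 0.316, -2.048]
force: [-0.4, 0.0, -0.3]
width: 0.332
time: 9.85
tcp_pos: [624.4, -305.4, 39.5]
orientation: [2.061, 0.317, -2.048]
force: [0.4, 0.7, -0.4]
width: 0.331
```

```bash
python3 -m handwheel '{"linear":[[-2.5,2,0],[0,0,0]],"twist":[[0,0,0],[0,0,0]]}' 0 30;python3 -m handwheel '{"linear":[[0,0,-1.5],[0,0,0]],"twist":[[0,0,0],[0,0,0]]}' 0 30;python3 -m handwheel '{"linear":[[0,0,-1.5],[0,0,0]],"twist":[[0,0,0],[0,0,0]]}' 0 30; python3 st.py
```

```text
time: 10.1
tcp_pos: [621.8, -303.1, 39.5]
orientation: [2.061, 0.317, -2.048]
force: [0.4, -0.9, 0.1]
width: 0.336
time: 10.35
tcp_pos: [622.3, -303.4, 39.6]
orientation: [2.062, 0.316, -2.047]
force: [0.9, -0.6, -1.5]
width: 0.329
time: 10.6
tcp_pos: [622.7, -303.6, 39.4]
orientation: [2.062, 0.315, -2.046]
force: [-0.1, -1.3, -1.1]
width: 0.331
t 10.6 tcp [ 622.7 -303.6   39.4] jawdir [ 0.303 -0.953  0.004] yaw -72.4 tooldir [ 0.008 -0.002 -1.   ] F [-0.1 -1.3 -1.1] w 0.331 q [ 0.46  1.04 -0.14  1.47  0.2   0.64 -1.04]
tilt-fix twist deg [0.11 0.47 0.  ]
```

```bash
python3 -m handwheel '{"linear":[[0,0,-2]],"twist":[[0.1,0.4,0]]}' 0 30;python3 -m handwheel '{"linear":[[0,0,-2]],"twist":[[0,0,0]]}' 0 30;python3 -m handwheel '{"linear":[[0,0,-2]],"twist":[[0,0,0]]}' 0 30; python3 st.py;python3 - <<'E'
from look import *
im=r.capture("scene");cv2.imwrite("pics/s8.png",cv2.resize(im[150:230,120:220,::-1],None,fx=6,fy=6))
E
```

```text
time: 10.72
tcp_pos: [623.0, -303.7, 39.1]
orientation: [2.057, 0.318, -2.054]
force: [-5.3, 2.7, 20.2]
width: 0.335
time: 10.85
tcp_pos: [623.0, -303.7, 39.1]
orientation: [2.057, 0.318, -2.055]
force: [-6.0, 3.1, 16.3]
width: 0.334
time: 10.98
tcp_pos: [623.0, -303.7, 39.1]
orientation: [2.056, 0.317, -2.055]
force: [-3.8, 2.5, 14.4]
width: 0.338
t 10.97 tcp [ 623.  -303.7   39.1] jawdir [ 0.302 -0.953  0.001] yaw -72.4 tooldir [ 0.001 -0.001 -1.   ] F [-3.8  2.5 14.4] w 0.338 q [ 0.46  1.04 -0.14  1.46  0.2   0.66 -1.04]
tilt-fix twist deg [0.04 0.04 0.  ]
```

View pics/s8.png

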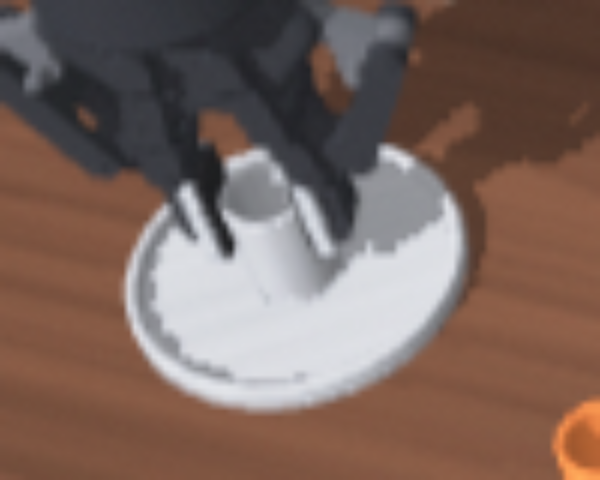

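```bash
python3 -m handwheel '{"linear":[[0,0,0.3],[0,0,0],[0,0,0],[0,0,0]],"twist":[[0,0,0],[0,0,0],[0,0,0],[0,0,0]]}' 0.55 30;python3 st.py; python3 -m handwheel '{"linear":[[0,0,15],[0,0,35],[0,0,40],[0,0,0]],"twist":[[0,0,0],[0,0,0],[0,0,0],[0,0,0]]}' 0.7 30;python3 st.py
python3 - <<'E'
from look import *
im,m=look("wrist",["tray","cutter_small"]);cv2.imwrite("pics/w9.png",im[:,:,::-1])
look("scene",["cutter_small","tray","cutter_medium","cover"])
look("top",["cutter_medium","cutter_large","cover","tray"])
E
```

```text
time: 11.52
tcp_pos: [622.9, -303.6, 38.5]
orientation: [2.056, 0.318, -2.056]
force: [0.2, 0.0, 0.3]
width: 0.549
t 11.53 tcp [ 622.9 -303.6   38.5] jawdir [ 0.302 -0.953  0.   ] yaw -72.4 tooldir [ 0. -0. -1.] F [0.2 0.  0.3] w 0.549 q [ 0.46  1.04 -0.14  1.46  0.2   0.66 -1.04]
tilt-fix twist deg [0.02 0.01 0.  ]
time: 12.02
tcp_pos: [623.2, -303.7, 133.4]
orientation: [2.057, 0.317, -2.054]
force: [0.9, 0.1, 0.0]
width: 0.699
t 12.03 tcp [ 623.2 -303.7  133.4] jawdir [ 0.302 -0.953  0.001] yaw -72.4 tooldir [ 0.001 -0.001 -1.   ] F [0.9 0.1 0. ] w 0.699 q [ 0.47  0.91 -0.16  1.43  0.17  0.81 -1.02]
tilt-fix twist deg [0.05 0.08 0.  ]
wrist tray 0.88 [258, 138, 379, 256] [ 619.8 -302.5] [-1.4 -0.6  1.4  1.2]
wrist tray 0.52 [259, 316, 322, 337] [ 433.2 -325.1] [-24.6  -1.1  16.   67.9]
wrist cutter_small 0.82 [301, 185, 338, 230] [ 618.5 -303.9] [-0.1 -0.7  0.1  0.6]
wrist cutter_small 0.7 [129, 60, 193, 107] [ 674.9 -158.6] [-0.9 -0.3  1.4  0.4]
wrist cutter_small 0.59 [22, 16, 108, 73] [680.1 -85.7] [-0.3 -0.3  0.4  0.5]
scene cutter_small 0.92 [157, 176, 177, 200] [ 617.7 -306. ] [-0.4 -0.   0.4 -0. ]
scene cutter_small 0.79 [248, 228, 267, 253] [682.6 -84.6] [ 0.1 -0.2 -0.1  0.2]
scene cutter_small 0.71 [213, 216, 232, 241] [ 676.4 -157.5] [-0.4 -0.1  0.4  0. ]
scene tray 0.74 [141, 172, 198, 218] [ 620.8 -302.9] [-0.3  0.   0.3 -0.1]
scene cutter_medium 0.83 [360, 160, 386, 190] [463.8  86. ] [ 0.5  0.1 -0.5 -0. ]
scene cover 0.87 [260, 124, 303, 170] [ 448.1 -120. ] [ 0.4 -0.6 -0.4  0.6]
top cutter_large 0.57 [194, 175, 221, 201] [613.1 322.6] [-1.  -0.1  1.1  0.1]
top cover 0.64 [356, 240, 391, 273] [ 443.5 -124.2] [-0.5 -0.9  0.5  0.8]
top tray 0.94 [418, 173, 459, 213] [ 618.  -304.5] [-0.4 -0.5  0.4  0.5]
```

View pics/w9.png

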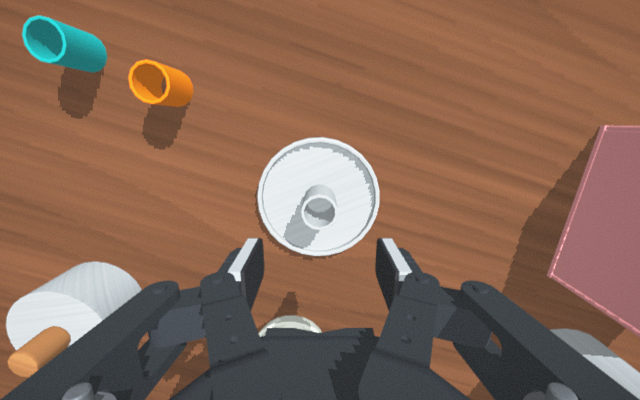

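```bash
python3 -m handwheel '{"linear":[[-20,48,20],[-20,48,0],[-20,48,0],[-20,48,0],[-20,48,0],[-20,48,0],[-20,48,0],[-18,48,-20]],"twist":[[0,0,0],[0,0,0],[0,0,0],[0,0,0],[0,0,0],[0,0,0],[0,0,0],[0,0,0]]}' 0.8 30; python3 -m handwheel '{"linear":[[0,0,0],[0,0,0]],"twist":[[0,0,0],[0,0,0]]}' 0.8 30; python3 st.py; python3 look.py wrist cutter_medium
```

```text
time: 13.68
tcp_pos: [461.4, 87.3, 130.4]
orientation: [2.069, 0.31, -2.055]
force: [0.3, 1.1, 0.1]
width: 0.802
time: 13.92
tcp_pos: [459.9, 92.0, 129.9]
orientation: [2.062, 0.321, -2.052]
force: [-0.2, -0.7, 0.0]
width: 0.799
t 13.93 tcp [459.9  92.  129.9] jawdir [ 0.302 -0.953 -0.002] yaw -72.4 tooldir [ 0.004  0.004 -1.   ] F [-0.2 -0.7  0. ] w 0.799 q [-0.27  0.7  -0.04  2.14  0.08  0.29 -1.64]
tilt-fix twist deg [-0.21  0.26  0.  ]
wrist cutter_medium 0.8 [300, 169, 360, 234] [465.6  85.8] [-0.2 -0.5  0.2  0.5]
```

```bash
python3 -m handwheel '{"linear":[[4.5,-6.5,0],[0,0,-30],[0,0,-30],[0,0,0],[0,0,0]],"twist":[[-0.2,0.2,0],[0,0,0],[0,0,0],[0,0,0],[0,0,0]]}' 0.8 30; python3 st.py; python3 look.py wrist cutter_medium
```

```text
time: 14.65
tcp_pos: [470.1, 77.6, 70.6]
orientation: [2.071, 0.302, -2.055]
force: [0.3, 0.2, 1.2]
width: 0.799
t 14.65 tcp [470.1  77.6  70.6] jawdir [ 0.289 -0.957  0.004] yaw -73.2 tooldir [ 0.008 -0.002 -1.   ] F [0.3 0.2 1.2] w 0.799 q [-0.25  0.83 -0.02  2.15  0.1   0.16 -1.64]
tilt-fix twist deg [0.09 0.46 0.  ]
wrist cutter_medium 0.46 [506, 261, 640, 396] [ 465.5 -116. ] [ 15.1   2.2  -1.4 -40.3]
```

```bash
python3 -m handwheel '{"linear":[[-5,8,0],[0,0,0]],"twist":[[0,0.4,0],[0,0,0]]}' 0.8 30; python3 st.py; python3 look.py wrist cutter_medium;python3 - <<'E'
from look import *
im=r.capture("wrist");cv2.imwrite("pics/w10.png",im[:,:,::-1])
E
```

```text
time: 15.0
tcp_pos: [465.4, 86.9, 72.3]
orientation: [2.067, 0.305, -2.06]
force: [-0.3, 0.3, 0.0]
width: 0.801
t 15.0 tcp [465.4  86.9  72.3] jawdir [ 0.29  -0.957  0.001] yaw -73.2 tooldir [ 0.003 -0.    -1.   ] F [-0.3  0.3  0. ] w 0.801 q [-0.27  0.82 -0.02  2.15  0.09  0.16 -1.65]
tilt-fix twist deg [0.01 0.2  0.  ]
wrist cutter_medium 0.71 [283, 187, 361, 274] [465.8  85. ] [-0.9 -1.   0.9  1. ]
```

View pics/w10.png

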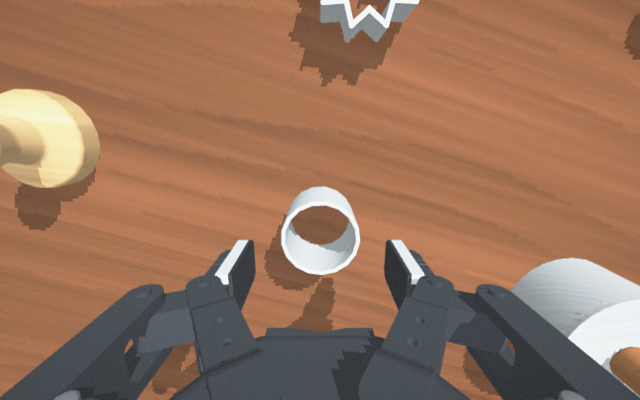

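Medium is centred between the jaws (col 321). Descend and grip.

```bash
python3 -m handwheel '{"linear":[[0,-1,-20],[0,0,-15],[0,0,-6],[0,0,0]],"twist":[[0,0.2,0],[0,0,0],[0,0,0],[0,0,0]]}' 0.8 30; python3 st.py; python3 look.py wrist cutter_medium
```

```text
time: 15.65
tcp_pos: [466.1, 84.7, 29.9]
orientation: [2.065, 0.302, -2.063]
force: [-0.2, -0.0, -0.4]
width: 0.799
t 15.65 tcp [466.1  84.7  29.9] jawdir [ 0.288 -0.958  0.002] yaw -73.3 tooldir [ 0.001 -0.001 -1.   ] F [-0.2 -0.  -0.4] w 0.799 q [-0.27  0.92 -0.01  2.15  0.1   0.07 -1.66]
tilt-fix twist deg [0.07 0.06 0.  ]
wrist cutter_medium 0.66 [267, 203, 370, 321] [465.3  85.1] [-0.8 -0.3  0.8  0.4]
```

```bash
python3 -m handwheel '{"linear":[[0,0,0],[0,0,0],[0,0,0],[0,0,0],[0,0,0]],"twist":[[0,0,0],[0,0,0],[0,0,0],[0,0,0],[0,0,0]]}' 0 30 ; python3 -m handwheel '{"linear":[[0,0,20],[0,0,35],[0,0,35],[0,0,0]],"twist":[[0,0,0],[0,0,0],[0,0,0],[0,0,0]]}' 0 30;python3 st.py;python3 - <<'E'
from look import *
im=r.capture("wrist");cv2.imwrite("pics/w11.png",im[:,:,::-1])
E
```

```text
time: 16.38
tcp_pos: [467.0, 84.9, 31.4]
orientation: [2.068, 0.303, -2.06]
force: [-0.1, -0.2, -0.4]
width: 0.556
time: 16.88
tcp_pos: [466.2, 84.7, 123.1]
orientation: [2.066, 0.302, -2.062]
force: [0.4, 0.1, -1.2]
width: 0.554
t 16.88 tcp [466.2  84.7 123.1] jawdir [ 0.288 -0.958  0.002] yaw -73.3 tooldir [ 0.002 -0.001 -1.   ] F [ 0.4  0.1 -1.2] w 0.554 q [-0.25  0.72 -0.04  2.13  0.09  0.29 -1.65]
tilt-fix twist deg [0.06 0.11 0.  ]
```

View pics/w11.png

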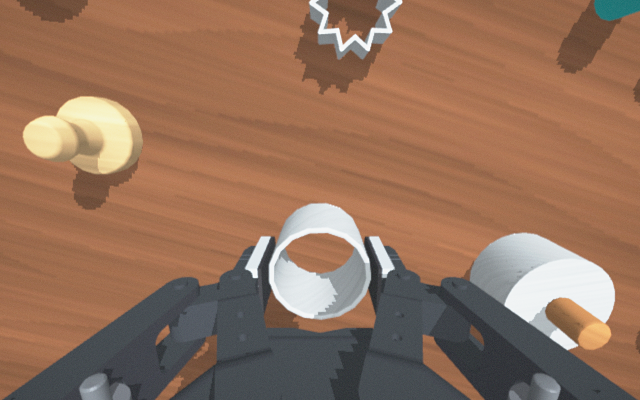

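```bash
python3 -m handwheel '{"linear":[[30,-30,20],[30,-50,0],[20,-52,0],[20,-52,0],[18,-52,0],[18,-52,0],[10,-52,0],[5,-42,0]],"twist":[[0,0,0],[0,0,0],[0,0,0],[0,0,0],[0,0,0],[0,0,0],[0,0,0],[0,0,0]]}' 0 30; python3 -m handwheel '{"linear":[[0,0,0],[0,0,0]],"twist":[[0,0,0],[0,0,0]]}' 0 30; python3 st.py; python3 look.py wrist,scene tray,cutter_small,cutter_medium
```

```text
time: 17.92
tcp_pos: [613.6, -301.5, 128.5]
orientation: [2.042, 0.329, -2.079]
force: [1.2, 0.3, 0.0]
width: 0.551
time: 18.18
tcp_pos: [610.6, -305.8, 123.9]
orientation: [2.04, 0.323, -2.089]
force: [0.1, 0.3, -0.8]
width: 0.554
t 18.18 tcp [ 610.6 -305.8  123.9] jawdir [ 0.295 -0.955 -0.014] yaw -72.8 tooldir [-0.025  0.007 -1.   ] F [ 0.1  0.3 -0.8] w 0.554 q [ 0.48  0.92 -0.17  1.44  0.19  0.82 -1.03]
tilt-fix twist deg [-0.4  -1.42 -0.  ]
wrist tray 0.68 [269, 204, 371, 320] [ 546.3 -323. ] [-10.2   2.3   6.6  -4.4]
wrist tray 0.62 [259, 120, 387, 245] [ 620.9 -304.3] [-0.8 -0.5  0.8  0.8]
wrist cutter_small 0.94 [305, 171, 343, 207] [ 625.2 -303.9] [-0.7 -8.   0.7  2.9]
wrist cutter_small 0.74 [119, 34, 190, 88] [ 676.1 -159.2] [-0.3 -0.1  0.4  0.2]
wrist cutter_small 0.57 [5, 0, 99, 53] [674.4 -86. ] [ 0.3 -1.2 -0.3  8.6]
scene tray 0.95 [142, 173, 198, 218] [ 621.5 -301.3] [-0.8 -0.6  0.9  0.4]
scene tray 0.57 [138, 137, 171, 169] [ 513.4 -383.9] [-4.1 -6.1 16.1  1.2]
scene cutter_small 0.84 [157, 176, 176, 200] [ 618.  -306.9] [-0.9 -0.   0.9 -0. ]
scene cutter_small 0.84 [212, 216, 231, 241] [ 677.  -159.3] [-0.4 -0.1  0.5  0. ]
scene cutter_small 0.78 [248, 228, 267, 253] [682.6 -84.6] [ 0.1 -0.2 -0.1  0.2]
scene cutter_medium 0.86 [139, 137, 170, 169] [ 538.2 -379.9] [ 1.2  1.8 -1.3 -1.3]
```

```bash
python3 -m handwheel '{"linear":[[11,2,0],[0,0,0],[0,0,-25],[0,0,0],[0,0,0]],"twist":[[-0.4,-1.4,0],[0,0,0],[0,0,0],[0,0,0],[0,0,0]]}' 0 30; python3 st.py
python3 - <<'E'
from look import *
im=r.capture("wrist");cv2.imwrite("pics/w12.png",im[:,:,::-1])
im=r.capture("scene");cv2.imwrite("pics/s12.png",cv2.resize(im[130:230,120:220,::-1],None,fx=5,fy=5))
E
```

```text
time: 19.2
tcp_pos: [625.1, -303.8, 102.6]
orientation: [2.064, 0.308, -2.05]
force: [1.0, -0.5, -0.6]
width: 0.551
t 19.2 tcp [ 625.1 -303.8  102.6] jawdir [ 0.297 -0.955  0.006] yaw -72.7 tooldir [ 0.008 -0.004 -1.   ] F [ 1.  -0.5 -0.6] w 0.551 q [ 0.47  0.95 -0.17  1.45  0.2   0.75 -1.05]
tilt-fix twist deg [0.22 0.43 0.  ]
```

View pics/w12.png

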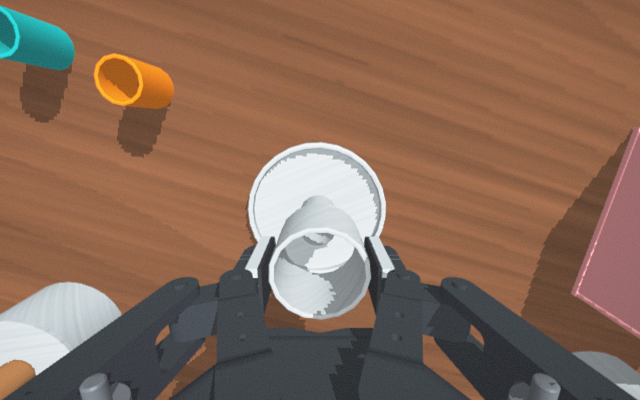

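View pics/s12.png

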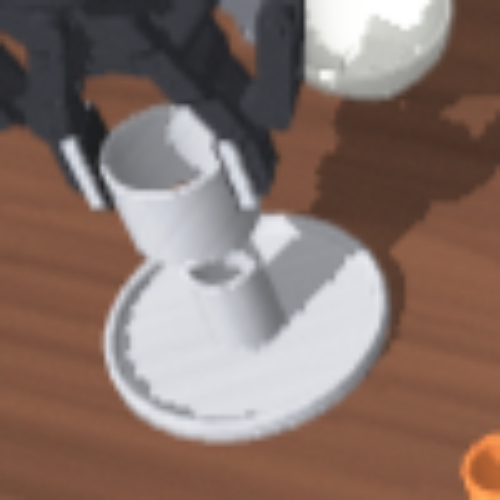

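```bash
python3 -m handwheel '{"linear":[[-2.5,0.5,-8],[0,0,-8],[0,0,0]],"twist":[[0.2,0.4,0],[0,0,0],[0,0,0]]}' 0 30; python3 st.py
python3 - <<'E'
from look import *
im=r.capture("wrist");cv2.imwrite("pics/w13.png",im[130:370,200:440,::-1].repeat(2,0).repeat(2,1))
im=r.capture("scene");cv2.imwrite("pics/s13.png",cv2.resize(im[130:230,120:220,::-1],None,fx=5,fy=5))
E
```

```text
time: 19.68
tcp_pos: [622.3, -303.5, 86.3]
orientation: [2.059, 0.312, -2.058]
force: [0.7, 0.5, -1.5]
width: 0.556
t 19.68 tcp [ 622.3 -303.5   86.3] jawdir [ 0.297 -0.955  0.001] yaw -72.7 tooldir [ 0.    -0.001 -1.   ] F [ 0.7  0.5 -1.5] w 0.556 q [ 0.47  0.97 -0.16  1.45  0.21  0.73 -1.05]
tilt-fix twist deg [0.03 0.02 0.  ]
```

View pics/w13.png

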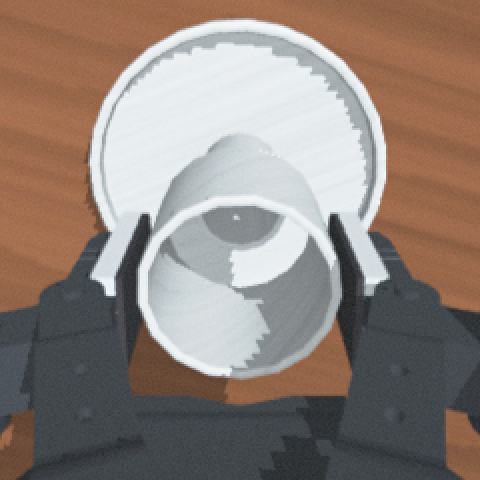

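View pics/s13.png

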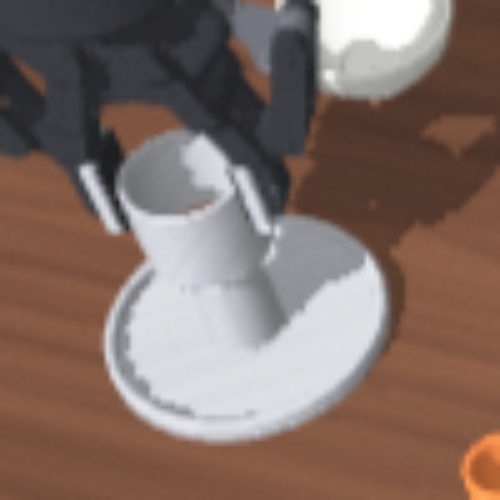

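```bash
python3 -m handwheel '{"linear":[[0,0,-6],[0,0,-5],[0,0,-4]],"twist":[[0,0,0],[0,0,0],[0,0,0]]}' 0 30; python3 st.py
```

```text
time: 20.15
tcp_pos: [623.2, -303.9, 71.6]
orientation: [2.061, 0.311, -2.056]
force: [-0.1, -0.5, -1.3]
width: 0.558
t 20.15 tcp [ 623.2 -303.9   71.6] jawdir [ 0.297 -0.955  0.002] yaw -72.7 tooldir [ 0.003 -0.001 -1.   ] F [-0.1 -0.5 -1.3] w 0.558 q [ 0.47  0.99 -0.16  1.46  0.21  0.7  -1.05]
tilt-fix twist deg [0.08 0.16 0.  ]
```

Below the small one's top with no force; it is going over.

```bash
python3 -m handwheel '{"linear":[[-0.6,0.3,-10],[0,0,-10],[0,0,-8],[0,0,-3]],"twist":[[0,0.1,0],[0,0,0],[0,0,0],[0,0,0]]}' 0 30; python3 -m handwheel '{"linear":[[-0.4,0.2,-3]],"twist":[[0,0,0]]}' 0 30;python3 -m handwheel '{"linear":[[0,0,-2]],"twist":[[0,0,0]]}' 0 30; python3 st.py
```

```text
time: 20.65
tcp_pos: [622.1, -303.2, 37.6]
orientation: [2.058, 0.312, -2.059]
force: [-0.9, -0.1, -1.2]
width: 0.557
time: 20.78
tcp_pos: [622.0, -303.2, 35.0]
orientation: [2.058, 0.312, -2.059]
force: [-3.9, 1.9, 21.6]
width: 0.556
time: 20.9
tcp_pos: [622.0, -303.2, 35.0]
orientation: [2.058, 0.311, -2.059]
force: [-6.4, 3.2, 19.2]
width: 0.555
t 20.9 tcp [ 622.  -303.2   35. ] jawdir [ 0.297 -0.955  0.001] yaw -72.7 tooldir [-0.    -0.001 -1.   ] F [-6.4  3.2 19.2] w 0.555 q [ 0.46  1.05 -0.15  1.46  0.22  0.65 -1.06]
tilt-fix twist deg [ 0.08 -0.01  0.  ]
```

Seated at z 35, as expected. Release and rise.

```bash
python3 -m handwheel '{"linear":[[0,0,0.5],[0,0,0.3],[0,0,0],[0,0,0]],"twist":[[0,0,0],[0,0,0],[0,0,0],[0,0,0]]}' 0.72 30;python3 st.py; python3 -m handwheel '{"linear":[[0,0,15],[0,0,35],[0,0,45],[0,0,0]],"twist":[[0,0,0],[0,0,0],[0,0,0],[0,0,0]]}' 0.8 30;python3 st.py
python3 - <<'E'
from look import *
im,m=look("wrist",["tray","cutter_medium","cutter_small"]);cv2.imwrite("pics/w14.png",im[:,:,::-1])
look("scene",["cutter_large","cutter_medium"])
look("top",["cutter_large","tray"])
E
```

```text
time: 21.4
tcp_pos: [622.8, -303.6, 36.9]
orientation: [2.06, 0.31, -2.056]
force: [0.3, 0.8, -0.9]
width: 0.721
t 21.4 tcp [ 622.8 -303.6   36.9] jawdir [ 0.297 -0.955  0.003] yaw -72.7 tooldir [ 0.002 -0.002 -1.   ] F [ 0.3  0.8 -0.9] w 0.721 q [ 0.46  1.04 -0.15  1.46  0.22  0.65 -1.06]
tilt-fix twist deg [0.13 0.12 0.  ]
time: 21.9
tcp_pos: [623.1, -303.7, 137.0]
orientation: [2.061, 0.309, -2.055]
force: [0.9, -0.2, -0.4]
width: 0.804
t 21.9 tcp [ 623.1 -303.7  137. ] jawdir [ 0.297 -0.955  0.004] yaw -72.7 tooldir [ 0.003 -0.003 -1.   ] F [ 0.9 -0.2 -0.4] w 0.804 q [ 0.47  0.91 -0.18  1.43  0.19  0.81 -1.04]
tilt-fix twist deg [0.15 0.2  0.  ]
wrist tray 0.69 [258, 138, 378, 255] [ 619.4 -302.3] [-1.1 -0.5  1.1  0.9]
wrist cutter_medium 0.74 [289, 174, 348, 239] [ 618.3 -303.2] [ 0.1  0.  -0.1 -0. ]
wrist cutter_small 0.97 [26, 20, 109, 75] [679.7 -85.5] [-0.7 -0.5  1.   0.8]
wrist cutter_small 0.74 [301, 186, 337, 229] [ 617.4 -303.9] [-0.3 -1.4  0.3  1.2]
wrist cutter_small 0.68 [131, 62, 194, 109] [ 674.5 -158.6] [-0.9  0.2  1.2 -0.2]
scene cutter_large 0.64 [462, 244, 506, 287] [616.8 320.6] [-0.3 -0.4  0.3  0.3]
scene cutter_medium 0.85 [152, 175, 181, 203] [ 619.7 -305.8] [-0.5 -1.6  0.5  1.3]
top cutter_large 0.87 [194, 174, 223, 201] [614.5 320.2] [-0.   0.4  0.  -0.4]
top tray 0.63 [418, 172, 459, 214] [ 618.  -304.5] [-0.4  0.5  0.4 -0.5]
top tray 0.54 [194, 175, 223, 200] [626.4 321.1] [ -4.9 -11.5   8.3   4.6]
```

View pics/w14.png

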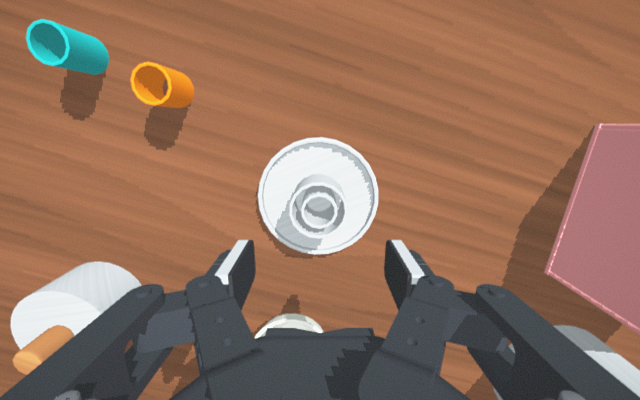

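```bash
python3 -m handwheel '{"linear":[[0,30,0],[0,55,0],[0,60,0],[0,60,0],[0,60,0],[0,60,0],[0,60,0],[0,60,0]],"twist":[[0,0,0],[0,0,0],[0,0,0],[0,0,0],[0,0,0],[0,0,0],[0,0,0],[0,0,0]]}' 1 30; python3 -m handwheel '{"linear":[[0,60,0],[0,55,0],[0,30,0],[0,15,0],[0,0,0],[0,0,0]],"twist":[[0,0,0],[0,0,0],[0,0,0],[0,0,0],[0,0,0],[0,0,0]]}' 1 30; python3 st.py; python3 look.py wrist cutter_large,cutter_medium
```

```text
time: 23.4
tcp_pos: [618.3, 146.6, 129.4]
orientation: [2.06, 0.296, -2.071]
force: [1.4, -0.3, -0.0]
width: 1.0
time: 24.15
tcp_pos: [615.8, 317.3, 128.1]
orientation: [2.056, 0.306, -2.069]
force: [0.4, -0.0, 0.3]
width: 1.004
t 24.15 tcp [615.8 317.3 128.1] jawdir [ 0.291 -0.957  0.   ] yaw -73.1 tooldir [-0.006 -0.002 -1.   ] F [ 0.4 -0.   0.3] w 1.004 q [-0.52  0.92 -0.05  1.43  0.05  0.8  -1.86]
tilt-fix twist deg [ 0.12 -0.34  0.  ]
wrist cutter_large 0.73 [274, 160, 356, 246] [616.2 321.2] [-0.8 -0.4  0.8  0.5]
```

```bash
python3 -m handwheel '{"linear":[[0,3,-20],[0,0,-30],[0,0,0],[0,0,0]],"twist":[[0.1,-0.3,0],[0,0,0],[0,0,0],[0,0,0]]}' 1 30; python3 st.py
python3 - <<'E'
from look import *
im,m=look("wrist",["cutter_large"]);cv2.imwrite("pics/w15.png",im[:,:,::-1])
E
```

```text
time: 24.8
tcp_pos: [618.8, 316.4, 79.6]
orientation: [2.069, 0.3, -2.063]
force: [-0.7, -0.4, 0.3]
width: 0.997
t 24.8 tcp [618.8 316.4  79.6] jawdir [ 0.285 -0.958  0.001] yaw -73.4 tooldir [ 0.003 -0.    -1.   ] F [-0.7 -0.4  0.3] w 0.997 q [-0.52  0.98 -0.04  1.45  0.06  0.71 -1.87]
tilt-fix twist deg [0.01 0.17 0.  ]
wrist cutter_large 0.64 [259, 175, 362, 282] [615.2 321.2] [-1.1 -1.1  1.1  1.6]
```

View pics/w15.png

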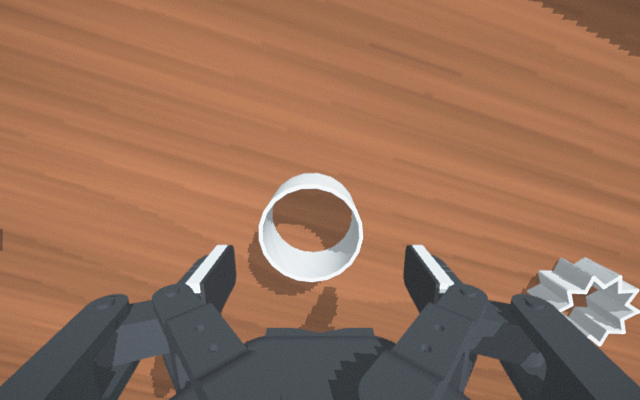

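```bash
python3 -m handwheel '{"linear":[[-3,5,0],[0,0,-15],[0,0,0]],"twist":[[0,0.2,0],[0,0,0],[0,0,0]]}' 1 30; python3 st.py; python3 look.py wrist cutter_large
```

```text
time: 25.28
tcp_pos: [615.8, 322.5, 65.3]
orientation: [2.068, 0.303, -2.065]
force: [0.1, 0.1, 0.6]
width: 0.998
t 25.27 tcp [615.8 322.5  65.3] jawdir [ 0.286 -0.958 -0.001] yaw -73.4 tooldir [ 0.001  0.001 -1.   ] F [0.1 0.1 0.6] w 0.998 q [-0.53  1.   -0.04  1.45  0.06  0.69 -1.88]
tilt-fix twist deg [-0.08  0.05  0.  ]
wrist cutter_large 0.72 [265, 176, 378, 293] [616.3 322.2] [-0.3 -0.5  0.3  0.6]
```

```bash
python3 -m handwheel '{"linear":[[0,0,-18],[0,0,-14],[0,0,-7],[0,0,0]],"twist":[[0,0,0],[0,0,0],[0,0,0],[0,0,0]]}' 1 30; python3 st.py; python3 -m handwheel '{"linear":[[0,0,0],[0,0,0],[0,0,0],[0,0,0],[0,0,0]],"twist":[[0,0,0],[0,0,0],[0,0,0],[0,0,0],[0,0,0]]}' 0 30 ; python3 -m handwheel '{"linear":[[0,0,20],[0,0,35],[0,0,40],[0,0,0]],"twist":[[0,0,0],[0,0,0],[0,0,0],[0,0,0]]}' 0 30;python3 st.py;python3 - <<'E'
from look import *
im=r.capture("wrist");cv2.imwrite("pics/w16.png",im[:,:,::-1])
E
```

```text
time: 25.88
tcp_pos: [616.5, 322.7, 24.0]
orientation: [2.069, 0.303, -2.064]
force: [-0.2, 0.8, 0.2]
width: 0.997
t 25.88 tcp [616.5 322.7  24. ] jawdir [ 0.285 -0.958 -0.001] yaw -73.4 tooldir [ 0.002  0.002 -1.   ] F [-0.2  0.8  0.2] w 0.997 q [-0.53  1.06 -0.04  1.45  0.06  0.62 -1.88]
tilt-fix twist deg [-0.12  0.13  0.  ]
time: 26.5
tcp_pos: [617.2, 323.0, 25.1]
orientation: [2.072, 0.304, -2.063]
force: [-0.2, 0.3, -0.7]
width: 0.773
time: 27.0
tcp_pos: [617.9, 323.4, 127.0]
orientation: [2.075, 0.305, -2.06]
force: [-0.2, 0.7, -0.7]
width: 0.77
t 27.0 tcp [617.9 323.4 127. ] jawdir [ 0.285 -0.958 -0.003] yaw -73.4 tooldir [ 0.007  0.005 -1.   ] F [-0.2  0.7 -0.7] w 0.77 q [-0.52  0.92 -0.05  1.43  0.05  0.78 -1.87]
tilt-fix twist deg [-0.27  0.39  0.  ]
```

View pics/w16.png

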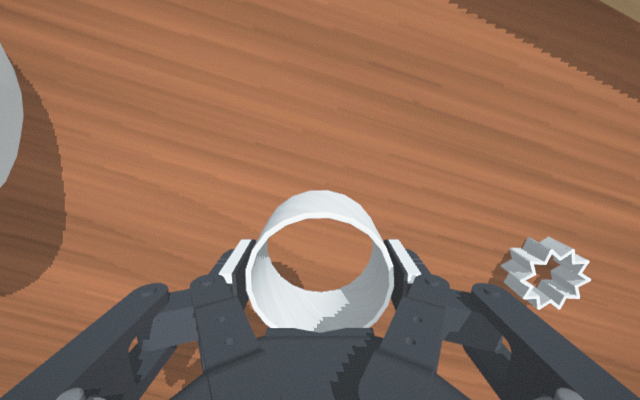

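```bash
python3 -m handwheel '{"linear":[[0,-30,0],[0,-55,0],[0,-60,0],[0,-60,0],[0,-60,0],[0,-60,0],[0,-60,0],[0,-60,0]],"twist":[[-0.2,0.3,0],[0,0,0],[0,0,0],[0,0,0],[0,0,0],[0,0,0],[0,0,0],[0,0,0]]}' 0 30; python3 -m handwheel '{"linear":[[0,-60,0],[0,-55,0],[0,-35,0],[0,-18,0],[0,0,0],[0,0,0]],"twist":[[0,0,0],[0,0,0],[0,0,0],[0,0,0],[0,0,0],[0,0,0]]}' 0 30; python3 st.py; python3 look.py wrist cutter_medium,tray
```

```text
time: 28.05
tcp_pos: [608.4, -126.6, 120.0]
orientation: [2.047, 0.321, -2.073]
force: [0.4, -0.4, -0.4]
width: 0.77
time: 28.8
tcp_pos: [602.5, -303.6, 115.7]
orientation: [2.043, 0.318, -2.088]
force: [0.5, 0.4, -1.6]
width: 0.771
t 28.8 tcp [ 602.5 -303.6  115.7] jawdir [ 0.292 -0.956 -0.012] yaw -73.0 tooldir [-0.023  0.005 -1.   ] F [ 0.5  0.4 -1.6] w 0.771 q [ 0.49  0.92 -0.18  1.48  0.21  0.78 -1.05]
tilt-fix twist deg [-0.31 -1.3  -0.  ]
wrist cutter_medium 0.72 [296, 153, 361, 222] [ 620.2 -303.9] [-0.4 -0.8  0.4  0.8]
wrist tray 0.7 [261, 111, 396, 242] [ 621.6 -303.9] [-0.1 -0.5  0.1  0.7]
```

```bash
python3 -m handwheel '{"linear":[[18,1,0],[0,0,0],[0,0,0]],"twist":[[-0.3,-1.3,0],[0,0,0],[0,0,0]]}' 0 30; python3 st.py
```

```text
time: 29.32
tcp_pos: [623.4, -300.1, 116.4]
orientation: [2.063, 0.311, -2.056]
force: [-0.7, 0.3, -1.2]
width: 0.77
t 29.32 tcp [ 623.4 -300.1  116.4] jawdir [ 0.296 -0.955  0.001] yaw -72.8 tooldir [ 0.003 -0.    -1.   ] F [-0.7  0.3 -1.2] w 0.77 q [ 0.47  0.93 -0.18  1.45  0.2   0.78 -1.05]
tilt-fix twist deg [0.01 0.19 0.  ]
```

```bash
python3 -m handwheel '{"linear":[[-1.5,-2.5,0],[0,0,-20],[0,0,-15],[0,0,0]],"twist":[[0,0.2,0],[0,0,0],[0,0,0],[0,0,0]]}' 0 30; python3 st.py
python3 - <<'E'
from look import *
im=r.capture("wrist");cv2.imwrite("pics/w17.png",im[130:370,200:440,::-1].repeat(2,0).repeat(2,1))
im=r.capture("scene");cv2.imwrite("pics/s17.png",cv2.resize(im[130:230,120:220,::-1],None,fx=5,fy=5))
E
```

```text
time: 29.82
tcp_pos: [620.3, -303.0, 77.8]
orientation: [2.057, 0.312, -2.063]
force: [1.7, -0.6, -0.9]
width: 0.773
t 29.82 tcp [ 620.3 -303.    77.8] jawdir [ 0.296 -0.955 -0.001] yaw -72.8 tooldir [-0.003  0.    -1.   ] F [ 1.7 -0.6 -0.9] w 0.773 q [ 0.47  0.99 -0.17  1.46  0.22  0.72 -1.06]
tilt-fix twist deg [-0.02 -0.18 -0.  ]
```

View pics/w17.png

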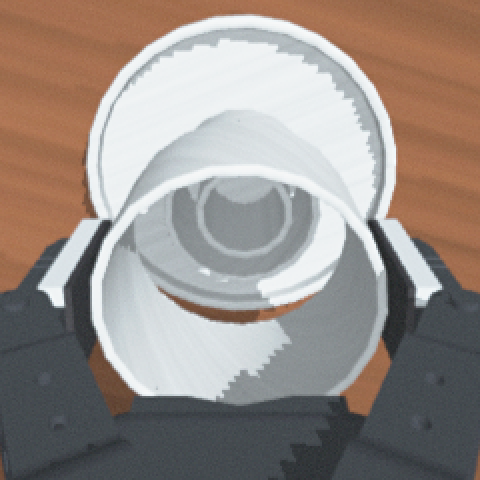

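View pics/s17.png

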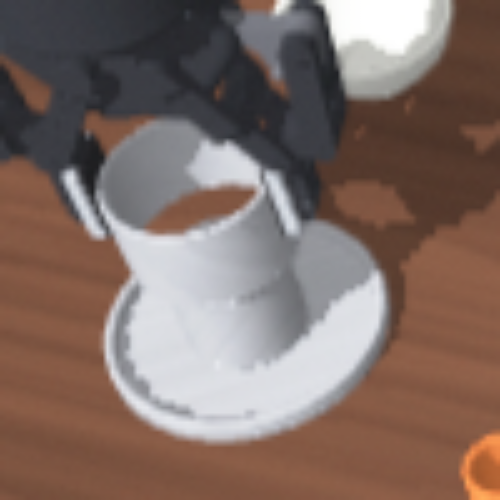

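```bash
python3 -m handwheel '{"linear":[[1.3,0.3,-6],[0,0,-5],[0,0,-4]],"twist":[[0,-0.2,0],[0,0,0],[0,0,0]]}' 0 30; python3 st.py
```

```text
time: 30.3
tcp_pos: [623.8, -303.3, 64.8]
orientation: [2.065, 0.309, -2.053]
force: [-0.4, 0.1, -1.4]
width: 0.772
t 30.3 tcp [ 623.8 -303.3   64.8] jawdir [ 0.296 -0.955  0.003] yaw -72.8 tooldir [ 0.006 -0.002 -1.   ] F [-0.4  0.1 -1.4] w 0.772 q [ 0.47  1.   -0.17  1.46  0.22  0.69 -1.06]
tilt-fix twist deg [0.09 0.33 0.  ]
```

```bash
python3 -m handwheel '{"linear":[[-1.5,0.4,-9],[0,0,-9],[0,0,-8],[0,0,-4]],"twist":[[0,0.3,0],[0,0,0],[0,0,0],[0,0,0]]}' 0 30; python3 -m handwheel '{"linear":[[0,0,-2.5]],"twist":[[0,0,0]]}' 0 30;python3 st.py
```

```text
time: 30.8
tcp_pos: [621.9, -302.8, 32.3]
orientation: [2.059, 0.31, -2.06]
force: [-0.6, 0.4, -0.6]
width: 0.771
time: 30.92
tcp_pos: [621.9, -302.7, 29.4]
orientation: [2.058, 0.31, -2.06]
force: [0.3, 1.1, -1.2]
width: 0.774
t 30.93 tcp [ 621.9 -302.7   29.4] jawdir [ 0.296 -0.955  0.001] yaw -72.8 tooldir [-0.001 -0.001 -1.   ] F [ 0.3  1.1 -1.2] w 0.774 q [ 0.46  1.05 -0.16  1.46  0.23  0.64 -1.07]
tilt-fix twist deg [ 0.07 -0.04  0.  ]
```

```bash
python3 -m handwheel '{"linear":[[0,0,-1]],"twist":[[0,0,0]]}' 0 30;python3 -m handwheel '{"linear":[[0,0,-1]],"twist":[[0,0,0]]}' 0 30
```

```text
time: 31.05
tcp_pos: [621.7, -302.7, 28.4]
orientation: [2.058, 0.31, -2.061]
force: [-2.1, -0.2, 5.8]
width: 0.767
time: 31.18
tcp_pos: [621.7, -302.7, 28.4]
orientation: [2.058, 0.31, -2.061]
force: [-3.0, 2.0, 9.3]
width: 0.772
```

```bash
python3 -m handwheel '{"linear":[[0,0,0.3],[0,0,0],[0,0,0],[0,0,0]],"twist":[[0,0,0],[0,0,0],[0,0,0],[0,0,0]]}' 0.93 30;python3 st.py; python3 -m handwheel '{"linear":[[0,0,15],[0,0,35],[0,0,55],[0,0,0]],"twist":[[0,0,0],[0,0,0],[0,0,0],[0,0,0]]}' 0.93 30;python3 st.py
python3 - <<'E'
from look import *
im,m=look("wrist",["tray","cutter_large","cutter_medium","cutter_small"]);cv2.imwrite("pics/w18.png",im[:,:,::-1])
im,m=look("scene",["cover","cutter_large"]);cv2.imwrite("pics/s18.png",cv2.resize(im[110:250,120:320,::-1],None,fx=4,fy=4))
look("top",["cover","tray"])
E
```

```text
time: 31.68
tcp_pos: [622.7, -303.1, 29.5]
orientation: [2.06, 0.309, -2.058]
force: [0.5, 0.5, 0.0]
width: 0.928
t 31.68 tcp [ 622.7 -303.1   29.5] jawdir [ 0.295 -0.955  0.002] yaw -72.8 tooldir [ 0.001 -0.002 -1.   ] F [0.5 0.5 0. ] w 0.928 q [ 0.46  1.05 -0.16  1.46  0.23  0.64 -1.07]
tilt-fix twist deg [0.12 0.06 0.  ]
time: 32.17
tcp_pos: [623.2, -303.2, 140.2]
orientation: [2.061, 0.308, -2.056]
force: [0.4, -0.3, -0.7]
width: 0.93
t 32.17 tcp [ 623.2 -303.2  140.2] jawdir [ 0.296 -0.955  0.004] yaw -72.8 tooldir [ 0.003 -0.003 -1.   ] F [ 0.4 -0.3 -0.7] w 0.93 q [ 0.48  0.91 -0.18  1.43  0.2   0.82 -1.05]
tilt-fix twist deg [0.16 0.18 0.  ]
wrist tray 0.72 [259, 137, 379, 253] [ 619.8 -302.3] [-0.5 -0.6  0.5  0.9]
wrist tray 0.63 [16, 261, 150, 368] [423.4 -95.1] [  2.8   1.  -15.3  -9.7]
wrist cutter_large 0.74 [279, 164, 358, 247] [ 617.9 -302.5] [-0.4 -0.2  0.4  0.3]
wrist cutter_medium 0.89 [290, 173, 348, 238] [ 617.9 -302.9] [-0.   0.4  0.  -0.4]
wrist cutter_small 0.96 [134, 64, 196, 110] [ 673.5 -158.6] [-0.8  0.2  1.1 -0.2]
wrist cutter_small 0.93 [32, 22, 112, 76] [679.4 -86.1] [-1.1 -0.5  1.8  0.8]
wrist cutter_small 0.77 [303, 185, 338, 227] [ 617.7 -304.2] [-0.6 -1.6  0.6  1.4]
scene cover 0.64 [260, 124, 302, 169] [ 446.8 -121.6] [-0.1 -1.1  0.1  1. ]
scene cutter_large 0.81 [148, 171, 186, 207] [ 619.2 -304.6] [-0.5 -1.   0.6  0.8]
top cover 0.84 [355, 239, 391, 273] [ 444.6 -122.9] [ 0.  -0.3 -0.   0.3]
top cover 0.44 [212, 232, 236, 256] [470.  257.6] [-2.8 -6.7 11.6  3.7]
top tray 0.76 [418, 173, 459, 213] [ 618.  -304.5] [-0.4 -0.5  0.4  0.5]
```

View pics/w18.png

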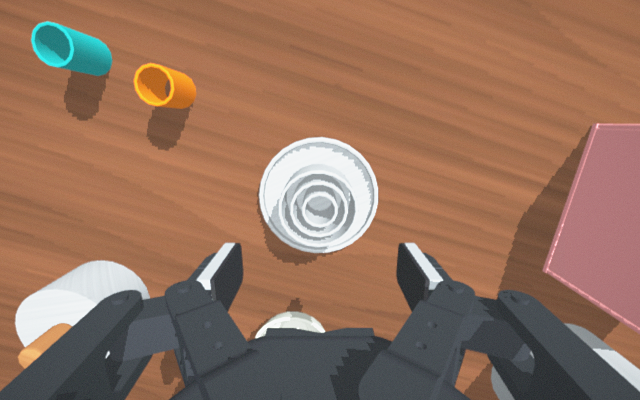

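View pics/s18.png

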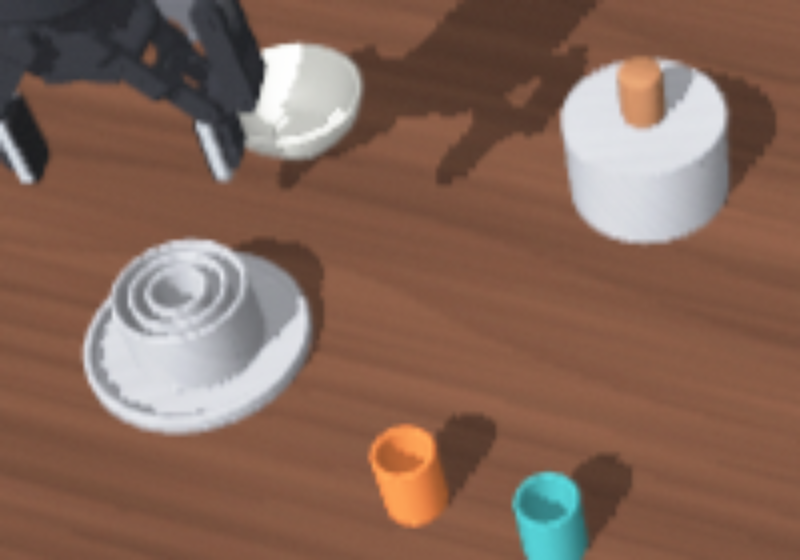

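```bash
python3 -m handwheel '{"linear":[[-20,20,30],[-40,40,0],[-40,40,0],[-40,40,0],[-25,30,0],[-10,10,0],[0,0,0],[0,0,0]],"twist":[[0.1,0.2,0],[0,0,0],[0,0,0],[0,0,0],[0,0,0],[0,0,0],[0,0,0],[0,0,0]]}' 0.6 30; python3 st.py; python3 look.py wrist cover,cutter_small
```

```text
time: 33.72
tcp_pos: [440.4, -117.6, 163.7]
orientation: [2.055, 0.316, -2.069]
force: [1.3, 0.4, -0.4]
width: 0.602
t 33.73 tcp [ 440.4 -117.6  163.7] jawdir [ 0.296 -0.955 -0.005] yaw -72.8 tooldir [-0.008  0.003 -1.   ] F [ 1.3  0.4 -0.4] w 0.602 q [ 0.25  0.63 -0.13  2.14  0.2   0.39 -1.32]
tilt-fix twist deg [-0.19 -0.43 -0.  ]
wrist cover 0.75 [276, 140, 378, 242] [ 447.5 -121.4] [-0.1 -0.6  0.1  0.6]
wrist cover 0.71 [536, 7, 640, 103] [ 597.8 -275.6] [-53.6  -1.    0.9  28.4]
wrist cutter_small 0.94 [588, 35, 638, 78] [ 623.3 -309.5] [-28.6  -1.    1.6   4. ]
```

```bash
python3 -m handwheel '{"linear":[[6,-3.5,0],[0,0,-15],[0,0,-15],[0,0,0],[0,0,0]],"twist":[[-0.2,-0.4,0],[0,0,0],[0,0,0],[0,0,0],[0,0,0]]}' 0.6 30; python3 st.py;  python3 - <<'E'
from look import *
im,m=look("wrist",["cover"]);cv2.imwrite("pics/w19.png",im[:,:,::-1])
hs=cv2.cvtColor(im,cv2.COLOR_RGB2HSV);k=((hs[...,1]>130)&(hs[...,0]<20)&(hs[...,2]>120)).astype(np.uint8)
E
```

```text
time: 34.5
tcp_pos: [450.0, -124.3, 133.1]
orientation: [2.066, 0.304, -2.057]
force: [-0.4, 0.4, -0.1]
width: 0.601
t 34.5 tcp [ 450.  -124.3  133.1] jawdir [ 0.291 -0.957  0.003] yaw -73.1 tooldir [ 0.005 -0.002 -1.   ] F [-0.4  0.4 -0.1] w 0.601 q [ 0.23  0.7  -0.1   2.14  0.22  0.31 -1.33]
tilt-fix twist deg [0.11 0.26 0.  ]
wrist cover 0.68 [258, 151, 372, 267] [ 448.  -121.4] [-0.5 -0.2  0.5  0.2]
```

View pics/w19.png

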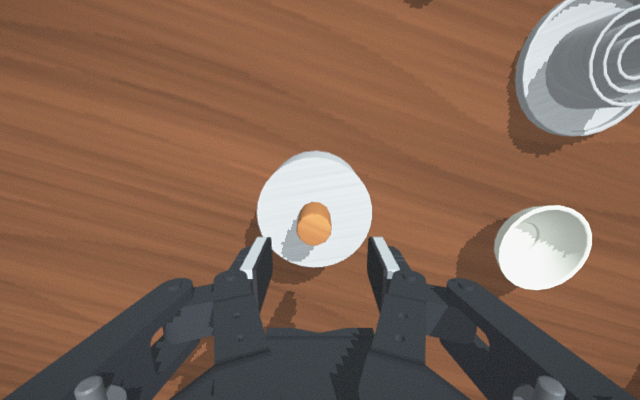

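```bash
python3 -m handwheel '{"linear":[[-2,2.7,0],[0,0,-15],[0,0,-15],[0,0,0]],"twist":[[0.1,0.2,0],[0,0,0],[0,0,0],[0,0,0]]}' 0.6 30; python3 st.py; python3 look.py wrist cover
```

```text
time: 35.1
tcp_pos: [448.7, -121.1, 104.3]
orientation: [2.066, 0.307, -2.057]
force: [0.2, -0.6, 0.4]
width: 0.599
t 35.1 tcp [ 448.7 -121.1  104.3] jawdir [ 0.292 -0.956  0.001] yaw -73.0 tooldir [ 0.004 -0.    -1.   ] F [ 0.2 -0.6  0.4] w 0.599 q [ 0.21  0.75 -0.08  2.16  0.23  0.23 -1.35]
tilt-fix twist deg [0.01 0.25 0.  ]
wrist cover 0.69 [254, 154, 385, 287] [ 448.2 -121.4] [-0.4  0.2  0.4 -0.1]
```

```bash
python3 -m handwheel '{"linear":[[-0.5,0,-14],[0,0,-11],[0,0,-4],[0,0,0]],"twist":[[0,0.2,0],[0,0,0],[0,0,0],[0,0,0]]}' 0.6 30; python3 st.py;python3 - <<'E'
from look import *
im,m=look("wrist",["cover"]);cv2.imwrite("pics/w20.png",im[:,:,::-1])
im=r.capture("scene");cv2.imwrite("pics/s20.png",cv2.resize(im[90:190,230:330,::-1],None,fx=5,fy=5))
E
```

```text
time: 35.7
tcp_pos: [449.2, -121.3, 74.7]
orientation: [2.066, 0.306, -2.058]
force: [0.5, 0.2, 0.1]
width: 0.6
t 35.7 tcp [ 449.2 -121.3   74.7] jawdir [ 0.292 -0.957  0.002] yaw -73.1 tooldir [ 0.004 -0.001 -1.   ] F [0.5 0.2 0.1] w 0.6 q [ 0.2   0.82 -0.05  2.17  0.24  0.15 -1.36]
tilt-fix twist deg [0.04 0.21 0.  ]
wrist cover 0.81 [241, 159, 396, 315] [ 447.8 -121.1] [-0.2  0.2  0.2 -0.1]
```

View pics/w20.png

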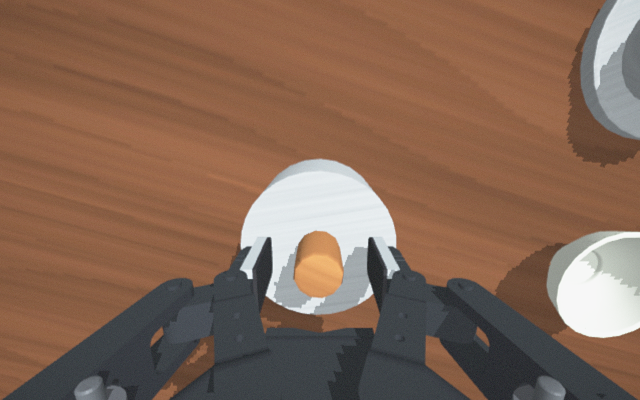

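View pics/s20.png

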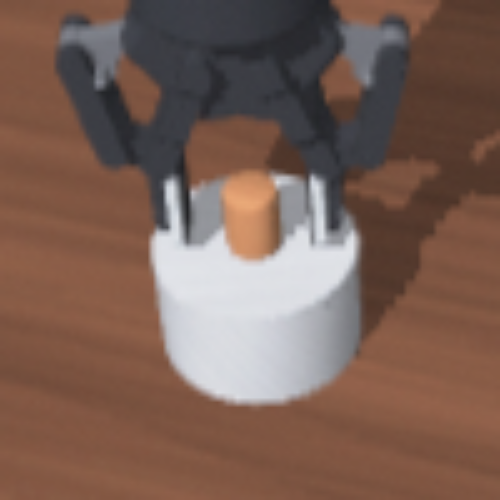

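```bash
python3 -m handwheel '{"linear":[[-0.5,0,1],[0,0,0],[0,0,0],[0,0,0],[0,0,0],[0,0,0]],"twist":[[0,0,0],[0,0,0],[0,0,0],[0,0,0],[0,0,0],[0,0,0]]}' 0 45 ;python3 st.py; python3 -m handwheel '{"linear":[[0,0,20],[0,0,35],[0,0,25],[0,0,0]],"twist":[[0,0,0],[0,0,0],[0,0,0],[0,0,0]]}' 0 45;python3 st.py;python3 - <<'E'
from look import *
im=r.capture("wrist");cv2.imwrite("pics/w21.png",im[:,:,::-1])
im=r.capture("scene");cv2.imwrite("pics/s21.png",cv2.resize(im[70:190,220:340,::-1],None,fx=4,fy=4))
E
```

```text
time: 36.6
tcp_pos: [449.1, -121.5, 76.8]
orientation: [2.067, 0.305, -2.056]
force: [-1.1, -0.2, -0.5]
width: 0.265
t 36.6 tcp [ 449.1 -121.5   76.8] jawdir [ 0.291 -0.957  0.002] yaw -73.1 tooldir [ 0.005 -0.001 -1.   ] F [-1.1 -0.2 -0.5] w 0.265 q [ 0.2   0.81 -0.05  2.18  0.24  0.15 -1.35]
tilt-fix twist deg [0.05 0.31 0.  ]
time: 37.1
tcp_pos: [448.4, -121.3, 158.3]
orientation: [2.065, 0.306, -2.058]
force: [0.1, 1.0, -1.7]
width: 0.266
t 37.1 tcp [ 448.4 -121.3  158.3] jawdir [ 0.291 -0.957  0.002] yaw -73.1 tooldir [ 0.003 -0.001 -1.   ] F [ 0.1  1.  -1.7] w 0.266 q [ 0.25  0.64 -0.13  2.13  0.21  0.38 -1.33]
tilt-fix twist deg [0.04 0.2  0.  ]
```

View pics/w21.png

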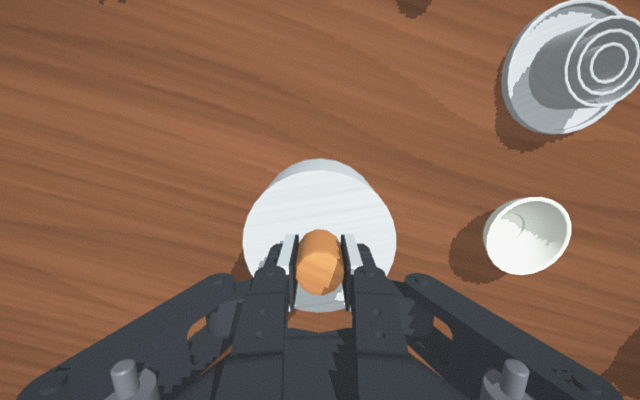

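View pics/s21.png

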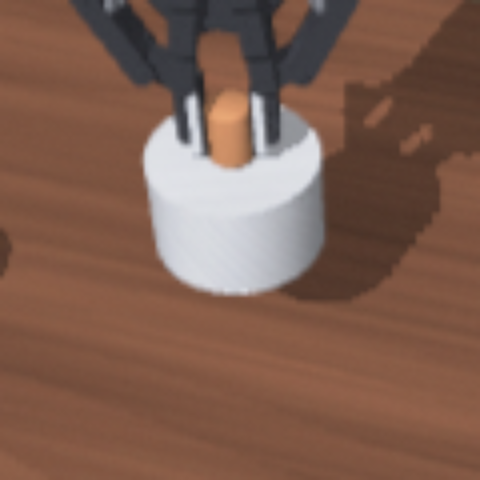

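```bash
python3 -m handwheel '{"linear":[[25,-26,20],[38,-40,0],[38,-40,0],[35,-38,0],[22,-22,0],[10,-10,0],[0,0,0],[0,0,0]],"twist":[[0,0.2,0],[0,0,0],[0,0,0],[0,0,0],[0,0,0],[0,0,0],[0,0,0],[0,0,0]]}' 0 45; python3 st.py; python3 look.py wrist tray,cutter_large
```

```text
time: 38.2
tcp_pos: [611.4, -299.0, 162.5]
orientation: [2.037, 0.325, -2.092]
force: [-0.3, 0.2, -1.7]
width: 0.266
t 38.2 tcp [ 611.4 -299.   162.5] jawdir [ 0.296 -0.955 -0.016] yaw -72.8 tooldir [-0.028  0.008 -1.   ] F [-0.3  0.2 -1.7] w 0.266 q [ 0.49  0.88 -0.2   1.42  0.2   0.89 -1.05]
tilt-fix twist deg [-0.45 -1.61 -0.  ]
wrist tray 0.89 [275, 122, 385, 196] [ 621.8 -303.8] [-1.3 -1.1  1.2 35.2]
wrist cutter_large 0.73 [305, 147, 365, 178] [ 622.5 -306.1] [-8.6 -2.1  5.1 43.2]
```

```bash
python3 -m handwheel '{"linear":[[10,-4,0],[0,0,0],[0,0,0]],"twist":[[-0.4,-1.6,0],[0,0,0],[0,0,0]]}' 0 45; python3 st.py
```

```text
time: 38.72
tcp_pos: [622.6, -302.7, 164.4]
orientation: [2.063, 0.312, -2.054]
force: [-0.3, 0.4, -0.9]
width: 0.258
t 38.73 tcp [ 622.6 -302.7  164.4] jawdir [ 0.297 -0.955  0.002] yaw -72.7 tooldir [ 0.004 -0.    -1.   ] F [-0.3  0.4 -0.9] w 0.258 q [ 0.49  0.88 -0.2   1.42  0.2   0.87 -1.05]
tilt-fix twist deg [0.03 0.23 0.  ]
```

Right on target. Lower to just above the cutters.

```bash
python3 -m handwheel '{"linear":[[0,0,-15],[0,0,-15],[0,0,0]],"twist":[[0,0.2,0],[0,0,0],[0,0,0]]}' 0 45; python3 st.py
python3 - <<'E'
from look import *
im=r.capture("wrist");cv2.imwrite("pics/w22.png",im[90:370,180:460,::-1].repeat(2,0).repeat(2,1))
im=r.capture("scene");cv2.imwrite("pics/s22.png",cv2.resize(im[110:230,110:230,::-1],None,fx=5,fy=5))
E
```

```text
time: 39.1
tcp_pos: [621.8, -302.3, 131.5]
orientation: [2.058, 0.314, -2.06]
force: [-0.4, 0.5, -0.6]
width: 0.261
t 39.1 tcp [ 621.8 -302.3  131.5] jawdir [ 0.297 -0.955 -0.001] yaw -72.7 tooldir [-0.001  0.    -1.   ] F [-0.4  0.5 -0.6] w 0.261 q [ 0.48  0.92 -0.19  1.43  0.21  0.81 -1.05]
tilt-fix twist deg [-0.01 -0.08 -0.  ]
```

View pics/w22.png

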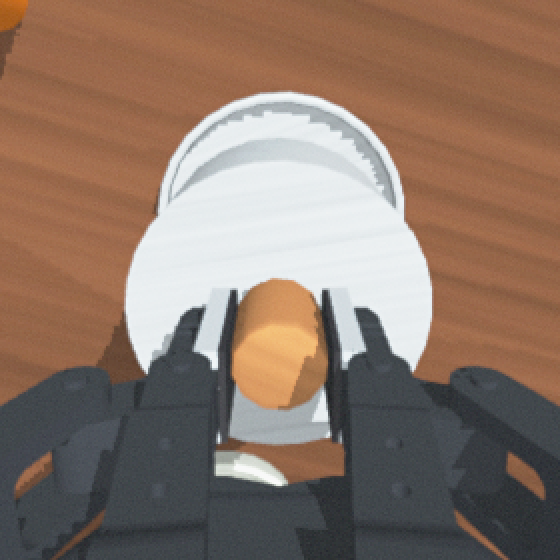

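View pics/s22.png

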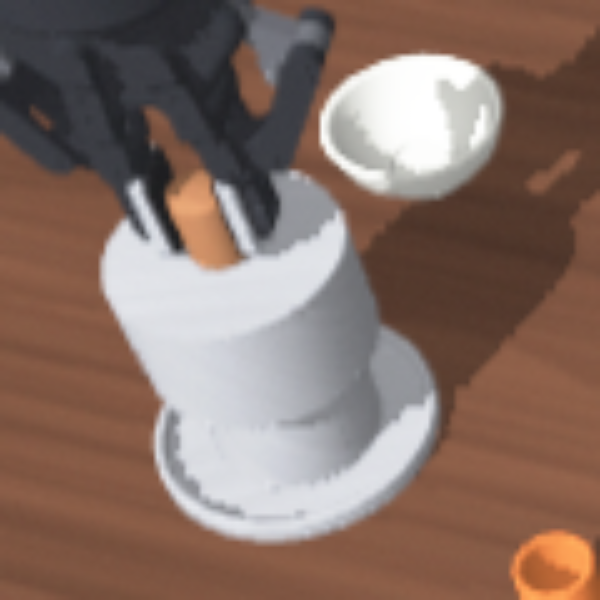

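```bash
python3 -m handwheel '{"linear":[[0.8,-0.5,-6],[0,0,-5],[0,0,-5]],"twist":[[0,0,0],[0,0,0],[0,0,0]]}' 0 45; python3 st.py
```

```text
time: 39.58
tcp_pos: [624.7, -303.7, 117.3]
orientation: [2.062, 0.31, -2.054]
force: [0.4, -0.2, -0.5]
width: 0.266
t 39.58 tcp [ 624.7 -303.7  117.3] jawdir [ 0.297 -0.955  0.003] yaw -72.7 tooldir [ 0.004 -0.002 -1.   ] F [ 0.4 -0.2 -0.5] w 0.266 q [ 0.48  0.94 -0.19  1.44  0.22  0.79 -1.06]
tilt-fix twist deg [0.1  0.22 0.  ]
```

```bash
python3 -m handwheel '{"linear":[[-1.5,0.6,-8],[0,0,-8],[0,0,-6],[0,0,-2]],"twist":[[0.1,0.2,0],[0,0,0],[0,0,0],[0,0,0]]}' 0 45; python3 st.py
python3 - <<'E'
from look import *
im=r.capture("wrist");cv2.imwrite("pics/w23.png",im[90:370,180:460,::-1].repeat(2,0).repeat(2,1))
im=r.capture("scene");cv2.imwrite("pics/s23.png",cv2.resize(im[110:230,110:230,::-1],None,fx=5,fy=5))
E
```

```text
time: 40.08
tcp_pos: [622.6, -302.9, 90.9]
orientation: [2.058, 0.314, -2.06]
force: [-0.6, -0.2, -0.9]
width: 0.261
t 40.08 tcp [ 622.6 -302.9   90.9] jawdir [ 0.297 -0.955 -0.001] yaw -72.7 tooldir [-0.001  0.001 -1.   ] F [-0.6 -0.2 -0.9] w 0.261 q [ 0.48  0.97 -0.19  1.45  0.23  0.74 -1.06]
tilt-fix twist deg [-0.03 -0.06 -0.  ]
```

View pics/w23.png

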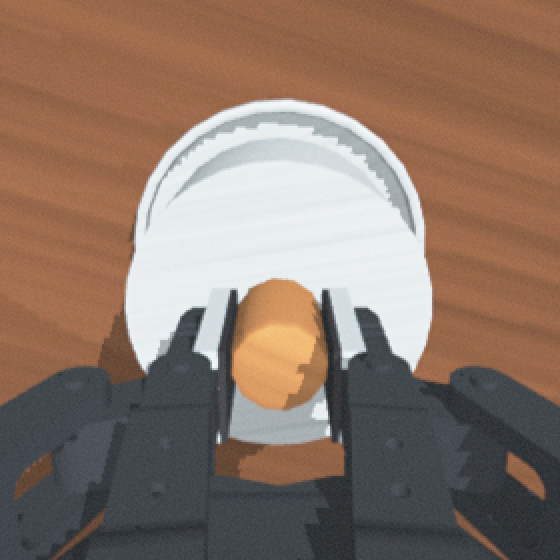

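View pics/s23.png

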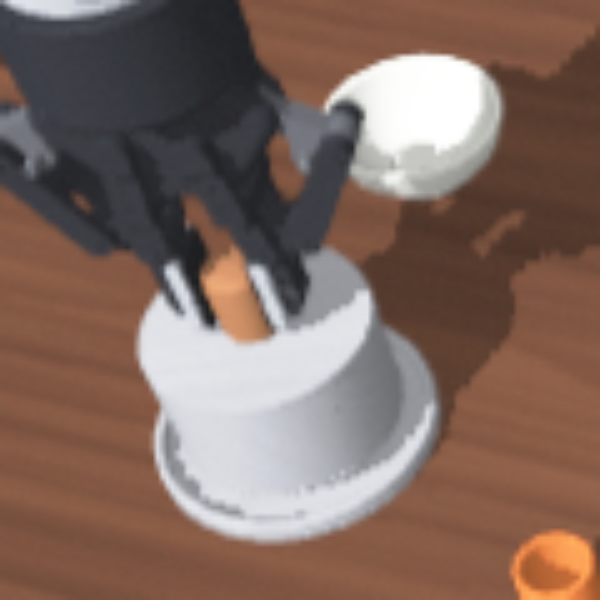

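Over the cutters and centred. Down the last 10 mm.

```bash
python3 -m handwheel '{"linear":[[-0.3,0,-3],[0,0,-2.5],[0,0,-2]],"twist":[[0,0,0],[0,0,0],[0,0,0]]}' 0 45;python3 -m handwheel '{"linear":[[-0.3,0,-1.5]],"twist":[[0,0,0]]}' 0 45;python3 -m handwheel '{"linear":[[0,0,-1]],"twist":[[0,0,0]]}' 0 45
```

```text
time: 40.55
tcp_pos: [623.0, -303.2, 84.1]
orientation: [2.06, 0.313, -2.058]
force: [-0.5, -0.3, -2.2]
width: 0.262
time: 40.67
tcp_pos: [622.7, -303.1, 82.5]
orientation: [2.06, 0.313, -2.058]
force: [-0.1, -0.1, -1.3]
width: 0.269
time: 40.8
tcp_pos: [622.7, -303.2, 81.5]
orientation: [2.06, 0.313, -2.058]
force: [0.2, 0.1, -1.4]
width: 0.266
```

```bash
python3 -m handwheel '{"linear":[[0,0,-1]],"twist":[[0,0,0]]}' 0 45;python3 -m handwheel '{"linear":[[0,0,-1]],"twist":[[0,0,0]]}' 0 45
```

```text
time: 40.92
tcp_pos: [622.6, -303.1, 80.9]
orientation: [2.059, 0.313, -2.058]
force: [-3.2, 0.1, 7.9]
width: 0.263
time: 41.05
tcp_pos: [622.6, -303.1, 80.9]
orientation: [2.059, 0.312, -2.058]
force: [-2.9, 1.9, 7.8]
width: 0.264
```

Seated at the expected height (80.9). Release and rise.

```bash
python3 -m handwheel '{"linear":[[0,0,0.3],[0,0,0],[0,0,0],[0,0,0]],"twist":[[0,0,0],[0,0,0],[0,0,0],[0,0,0]]}' 0.55 30;python3 st.py; python3 -m handwheel '{"linear":[[0,0,15],[0,0,35],[0,0,50],[-40,30,30],[-40,40,0],[0,0,0],[0,0,0]],"twist":[[0,0,0],[0,0,0],[0,0,0],[0,0,0],[0,0,0],[0,0,0],[0,0,0]]}' 0.55 30;python3 st.py
python3 - <<'E'
from look import *
im,m=look("wrist",["tray","cover"]);cv2.imwrite("pics/w24.png",im[:,:,::-1])
im,m=look("scene",["cover","tray","fluted_cutter","stamp","salt_bowl","cutter_small"]);cv2.imwrite("pics/s24.png",cv2.resize(im[90:260,90:330,::-1],None,fx=3,fy=3))
E
```

```text
time: 41.55
tcp_pos: [623.3, -303.4, 81.7]
orientation: [2.061, 0.311, -2.056]
force: [0.4, 0.7, 0.7]
width: 0.548
t 41.55 tcp [ 623.3 -303.4   81.7] jawdir [ 0.297 -0.955  0.002] yaw -72.7 tooldir [ 0.002 -0.001 -1.   ] F [0.4 0.7 0.7] w 0.548 q [ 0.48  0.98 -0.18  1.45  0.23  0.73 -1.07]
tilt-fix twist deg [0.06 0.13 0.  ]
time: 42.42
tcp_pos: [541.5, -231.7, 221.0]
orientation: [2.065, 0.308, -2.05]
force: [0.3, 0.3, 0.4]
width: 0.546
t 42.42 tcp [ 541.5 -231.7  221. ] jawdir [ 0.297 -0.955  0.005] yaw -72.7 tooldir [ 0.008 -0.003 -1.   ] F [0.3 0.3 0.4] w 0.546 q [ 0.45  0.67 -0.21  1.71  0.19  0.77 -1.12]
tilt-fix twist deg [0.18 0.46 0.  ]
wrist tray 0.93 [349, 83, 422, 181] [ 613.8 -279.7] [-20.2  -0.5   3.7   0.7]
scene cover 0.86 [139, 160, 192, 212] [ 617.4 -306.2] [ 0.3  0.8 -0.3 -0.7]
scene tray 0.92 [141, 176, 199, 219] [ 625.4 -299.2] [ 0.1 -2.  -0.1  1.2]
scene fluted_cutter 0.73 [348, 220, 382, 253] [612.8 103. ] [-0.1 -1.6  0.1  1.2]
scene stamp 0.67 [446, 180, 480, 214] [460.7 274.7] [ 0.6  3.6 -0.5 -1.7]
scene salt_bowl 0.95 [174, 121, 210, 149] [ 476.2 -318.7] [-0.6  1.4  0.6 -1.2]
scene cutter_small 0.94 [248, 228, 267, 253] [682.6 -84.6] [ 0.1 -0.2 -0.1  0.2]
scene cutter_small 0.87 [213, 217, 232, 241] [ 677.4 -157.1] [-0.4 -0.6  0.5  0.5]
```

View pics/w24.png

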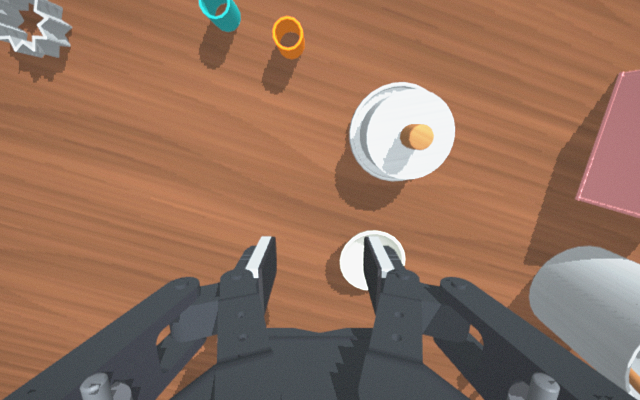

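View pics/s24.png

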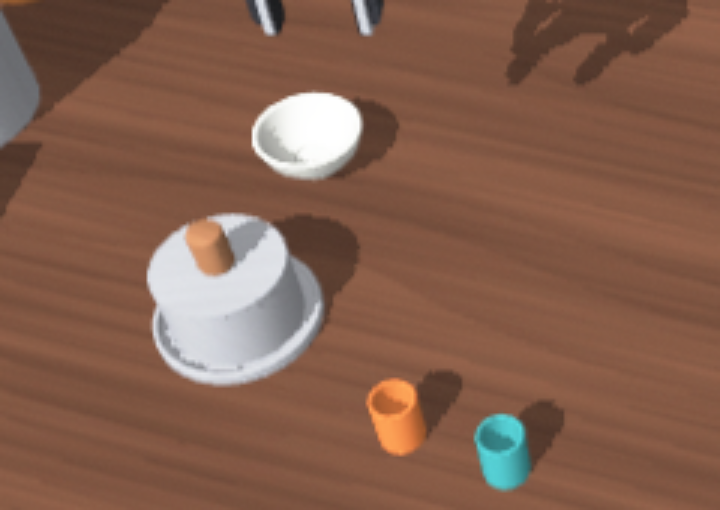

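```bash
python3 -c "
from bench import r;print(r.hand_in(), r.state()['time'])"
```

```text
the job is handed in; nothing more can be done
the job is handed in; nothing more can be done
```

The set is put away, and I handed the job in at about 42.5 s of the 115 s. The small, medium and large cutters were set on the tray in that order. The cover went over all three last. Each piece was lowered until it touched, at about 6–22 N, and let go before I fetched the next.

**What the last checks showed:**
- **Nesting:** the wrist view before the cover went on showed the three cutters concentric, within about 2 mm of each other.
- **Seating:** each piece stopped at or within about 1 mm of the height expected for resting on the tray floor. The cover stopped at tool height 80.9 mm against about 80.8 mm expected.
- **Cover:** in the last pictures it stands upright inside the rim, about 2–3 mm off the tray centre by the scene camera, with 8 mm of clearance all round.
- **Other things:** the fluted cutter, stamp, salt bowl and the orange and turquoise look-alikes read within about 2 mm of where they started.

**Disagreements:** the cameras differ by 2–4 mm on absolute positions. The tray and cover fits in the final views were also distorted, because the cover hides part of the tray. Neither was large against the 6–8 mm clearances. The recorded wrist forces peaked at about 23 N.

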